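# Hang the bottle opener in the little cupboard

## Task

Hang the bottle opener by its steel loop on the hook inside the little wooden cupboard, so that it hangs freely from the hook. Then push the cupboard door fully shut. Leave the teaspoon, the tealight candle and the garlic where they are.

Things in the scene. Friction and masses are not known exactly. Their poses are not given: they have to be found in the camera images.
- bottle_opener: Bottle opener, 151 mm long, 70 g, lying flat, loop pointing away from the robot. Origin at the underside; +x along it towards the loop, z up as it lies. Pale wooden handle 86 x 22 wide x 16 mm thick, x = -75 to +11 mm; steel ferrule and thin neck to x = 37; then a round loop of 6 mm wire, hole 30 mm across, 42 outside, flat in the plane z = 8 mm.
- opener_loop (a point): Centre of the hole of the opener's loop: x = 55, y = 0, z = 8 mm in the opener's frame; same axes.
- key_cupboard: Low wooden cupboard, fixed on the worktop, open at its front (-x). Outside 132 deep (x) x 280 wide x 235 mm high; origin: centre of the underside. Inside 262 wide, floor z = 14, roof z = 223 mm, back wall at x = +55. A lintel 10 mm thick across the front (x = -65 to -55) hangs down to z = 188 mm, so the opening is z = 14 to 188.
- cupboard_opening (a point): Middle of the front opening of the cupboard: x = -66, y = 0, z = 100 mm in the cupboard's frame; same axes.
- cupboard_door (a joint): Door angle, rad: 0 shut, 1.57 straight out towards the robot, 2.3 the stop; starts at 1.75 to 2.1. Panel 276 wide x 12 thick, z = 24 to 232 mm, upright hinge at the left (+y) front edge. Light friction, no latch, stays where left. Small brass knob on the outer face 246 mm from the hinge, z = 202, 35 mm proud.
- cupboard_door_hinge (a point): On the upright hinge axis of the door, at half its height (z = 128 mm), in the plane of its outer face; the panel's 12 mm lie inward of that plane and, when shut, run 276 mm from here towards the cupboard's -y.
- cup_hook: Brass hook of 6 mm wire near the top of an upright brass plate (16 wide, 3 thick, z = -124 to +12 mm) on the cupboard's back wall, 60 mm right to 10 mm left of its middle. Origin at the wall, 172 mm above the worktop; axes as the cupboard's. The wire runs 30 mm forward (-x), dipping 6 mm, then turns up to its tip at x = -44.
- hook_tip (a point): Top of the hook's upturned tip: x = -44, y = 0, z = 19 mm in the hook's frame, so 191 mm above the worktop: higher than the lintel's lower edge and 32 mm under the roof.
- teaspoon: Teaspoon lying on the worktop, 130 x 26 x 11 mm; to be left alone. Origin at the centre of its underside.
- candle: Tealight candle, 38 mm across, 15 mm high; to be left alone. Origin at the centre of its underside.
- garlic: Garlic bulb, about 60 mm across, 58 mm high; to be left alone. Origin at the centre of its underside.

How it is judged:
On the way, in this order (a step that is already met when the one before it is completed fails the run):
1. the opener hangs by its loop on the hook, let go (x of opener_loop in the frame of cup_hook between -0.048 and 0 m and y of opener_loop in the frame of cup_hook between -0.012 and 0.012 m and z of opener_loop in the frame of cup_hook between -0.028 and -0.006 m and angle between bottle_opener's own x axis and vertical below 0.35 rad and contact force between the fingers and bottle_opener below 0.1 N), for 0.3 s.
2. with the opener hanging, the door is pushed shut (all of step 1 and value of joint cupboard_door below 0.06 rad), for 0.2 s.
At the end, for the whole second after the job is handed in: The opener hangs by its loop on the hook (hole's centre within 12 mm sideways of the hook and 6 to 28 mm below its origin, between the wall and the tip), handle down within 0.35 rad of upright, at rest and let go; the door is shut to within 0.06 rad (all of step 2 and linear speed of bottle_opener below 0.03 m/s); the robot touches nothing.
It fails at once if the teaspoon was moved more than 30 mm (distance of teaspoon from where it was at the start of the episode above 0.03 m).
It fails at once if the candle was moved more than 30 mm (distance of candle from where it was at the start of the episode above 0.03 m).
It fails at once if the garlic was moved more than 30 mm (distance of garlic from where it was at the start of the episode above 0.03 m).
It also fails if it takes over 61 s, if anything falls off the work surface, if the arm or the gripper's body presses on something with over 40 N, if the wrist force passes 120 N, or if a joint passes its speed limit or range.

## Robot

A 7-joint arm with a two-finger parallel gripper is mounted at the origin on a cart in front of the work surface, level with it; the furniture and walls round the work are solid. World frame = base frame: x ahead of the robot, y to its left, z up, the work surface at z = 0. Lengths are in m, angles in rad, forces in N, time in s.
With the tool pointing down it reaches from about 0.4 to 0.85 m from the base axis. Payload 10.4 kg.
Tool frame: the origin (TCP) lies on the centre line of the jaws, within the pads' length; the fingertips stand 11 mm ahead of it and the grasp point (between the pads) lies 8 mm behind it (tip_reach is the distance from the TCP to the fingertips, in m); z points along the fingers, y is the line along which they close (so a half turn about z gives the same grasp; the last joint's range is limited). The gripper opens to 85 mm and grips with 20 to 120 N. Pads are 22 mm wide; open, the fingers measure 114 mm over their backs; the gripper's body (76 mm by 85 mm) begins 54 mm behind the grasp point. The pads swing forward as they close: fully open they stand 13 mm farther back than shut.
Start: joints at [-1.278, 0.332, -0.065, 1.46, 0.022, 1.35, -0.088], TCP at [0.194, 0.594, 0.242] pointing down, gripper open.
Joint ranges: [-2.6, 2.6], [-0.5, 2.12], [-1.47, 1.34], [0.16, 2.42], [-1.27, 4.41], [0.06, 2.06], [-2.6, 2.6]. Speed limits (rad/s): [2.22, 2.22, 2.79, 2.79, 3.14, 3.14, 3.14].

## Interface

Orientations are given as a unit quaternion [x, y, z, w].
In Python, from workcell import get_obs, camera, hand_in, tip_reach gives the robot as it stands. The module is installed in compiled form; this text tells all that it offers.
- The arm moves only by the tool move_arm, never from a script. Its argument "plan" is a list of rows, each an object with "delta_pos": the shift along the tool's x, y, z in m, a list of three; "turn": the turn, a rotation vector about the tool's x, y, z in rad, a list of three; "fingers": the closure, from 0 (fully open) to 1 (shut). A call has 1 to 12 rows; each row is the pose to reach, as a shift and turn from the pose commanded when the call began, along the tool's axes at that moment; what a row does not reach only later rows make up. A row lasts 1/8 s, in which the tool goes at most 62.5 mm and 10.7 degrees, less where a joint would pass 70% of its speed; a pose out of reach is approached as far as the arm can. A call with a gripper value outside its range is refused whole. The fingers move at their own pace and stop on an object; "force" is the grip in N (left out, the last holds). Time passes only in rows, so rows that repeat a pose let the fingers close. It gives the time, the measured TCP pose, the force, the opening and the grip force at its end, in the units of the state.
- get_obs(): the state, without advancing time (a new reading comes with each control period).
- camera(name): name is "scene" or "top" or "wrist"; returns a dict with "color" (400x640x3 uint8, red, green, blue), "range_z" (400x640 float32, m along the optical axis (not along the pixel's ray), 0 where there is no reading), "fx", "fy", "cx", "cy" (pixels), "k1" (the pictures are not rectified: a ray, as slopes to the right and down, at radius r is drawn at 1 + k1 r^2 times it, then the intrinsics apply), "R" (3x3) and "t" (3): a world point X has camera coordinates R X + t; the wrist camera has in their place "tool_from_camera" (4x4, takes a point from camera to tool coordinates, whose origin is the TCP and whose axes are the flange's). Camera axes: x right, y down, z forward; pixel columns grow to the right and rows downward; lengths in m; the calibration is good to about 2 mm. A picture is of the moment at which its call begins: read the wrist's pose just before it.
- hand_in(): hands the job in; it is judged then, once.
The state is a dict: "clock": time; "joint_pos": joint angles; "joint_velocities": joint speeds; "tau": joint torques, N m; "position": TCP position; "ee_rot": TCP orientation; "ft_force": force on the tool from outside, world axes, zero at the start; "torque": the same for the moment, N m; "grip_width": opening from 0.0 (shut) to 1.0 (fully open); "grasp_force": force on a finger pad.
Only numpy, scipy, OpenCV 4.12 (cv2) and the standard library are available. Lean on these libraries where they do the work, as an engineer would, in place of code of your own. Each camera call takes 0.05 s, during which the arm holds its last target. There are 200 camera calls.

## Working session

There is one attempt and no reset: what is moved stays moved. The work goes in short steps, Python scripts to look and compute and a tool call to move; the robot and the scene stay as the last step left them, time stands still between calls to the robot, and variables do not carry over. Pictures are saved under pics/ and viewed, at most 11 in all, crops included, and the job is handed in when it is done.

Besides the shell and the picture viewer there is one more tool, called after "Request:" by a JSON object that holds its "fn" and its "kwargs", one argument or row to a line. move_arm: Moves the arm, as the interface text tells. Its arguments: {"type":"object","properties":{"plan":{"type":"array","items":{"type":"object","properties":{"delta_pos":{"type":"array","items":{"type":"number"}},"turn":{"type":"array","items":{"type":"number"}},"fingers":{"type":"number"}}}},"force":{"type":"number"}},"required":["plan"]}

```bash
mkdir -p pics; python3 - <<'E'
from workcell import *
import cv2,numpy as np
o=get_obs();print({k:np.round(v,3) for k,v in o.items()})
for n in ("scene","top"):
    c=camera(n);np.savez(n+".npz",**c);cv2.imwrite(f"pics/{n}0.png",c["color"][:,:,::-1])
    print(n,c["fx"],c["fy"],c["cx"],c["cy"],c["k1"],np.round(c["R"],3).tolist(),np.round(c["t"],3))
E
```

```text
{'clock': np.float64(0.0), 'joint_pos': array([-1.278,  0.333, -0.065,  1.461,  0.022,  1.35 , -0.088]), 'joint_velocities': array([-0.002, -0.001,  0.002,  0.001,  0.   ,  0.002, -0.001]), 'tau': array([-1.0000e-03, -6.2545e+01,  4.9000e-02, -3.9159e+01,  1.6000e-02,
        1.0000e-02,  0.0000e+00]), 'position': array([0.194, 0.594, 0.241]), 'ee_rot': array([ 0.157,  0.988, -0.001, -0.   ]), 'ft_force': array([ 0.591, -0.654,  0.188]), 'torque': array([ 0.061, -0.009, -0.   ]), 'grasp_force': np.float64(0.0), 'grip_width': np.float64(1.003)}
scene 364.8510295483945 364.8510295483945 318.8605702312255 201.7859846032065 -0.044597907319941 [[-0.421, -0.907, 0.003], [-0.715, 0.33, -0.617], [0.558, -0.262, -0.787]] [0.219 0.551 0.584]
top 391.3476325626745 391.3476325626745 324.1177454971616 198.5178120535204 -0.03180859456430458 [[-0.049, -0.999, -0.003], [-0.97, 0.048, -0.24], [0.24, -0.009, -0.971]] [-0.012  0.647  0.838]
```

View pics/scene0.png

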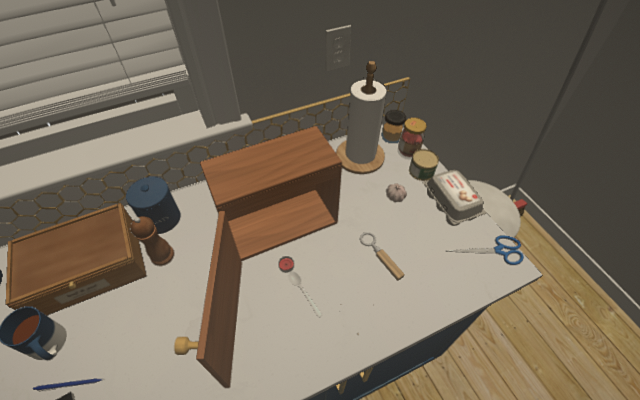

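View pics/top0.png

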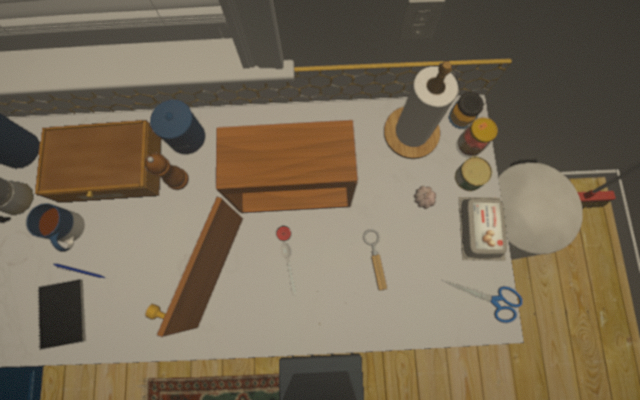

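Top view: the opener's loop is at about (372,238) with its handle end at (381,288). The cupboard roof spans (217–355, 122–190) and the open door runs from (230,205) to (165,333). The teaspoon and candle are near (285,235–290), and the garlic is at (425,196).

```bash
cat > h.py <<'E'
import numpy as np,cv2
def rays(c,uv):
    K=np.array([[c["fx"],0,c["cx"]],[0,c["fy"],c["cy"]],[0,0,1.]])
    p=cv2.undistortPoints(np.float64(uv).reshape(-1,1,2),K,np.array([float(c["k1"]),0,0,0]))[:,0]
    return np.c_[p,np.ones(len(p))]
def onplane(c,uv,z):
    d=rays(c,uv)@c["R"]; o=-c["R"].T@c["t"]
    return o+d*((z-o[2])/d[:,2])[:,None]
def cloud(c):
    vv,uu=np.mgrid[:400,:640]; d=rays(c,np.c_[uu.ravel(),vv.ravel()])*c["range_z"].reshape(-1,1)
    return ((d-c["t"])@c["R"]).reshape(400,640,3)
E
python3 - <<'E'
from h import *
c=dict(np.load("top.npz"));P=cloud(c);ok=c["range_z"]>0
def box(m,z):
    v,u=np.nonzero(m);q=onplane(c,np.c_[u,v],z)[:,:2]
    r=cv2.minAreaRect(np.float32(q));return r
m=ok&(abs(P[...,2]-.235)<.012)
reg=np.zeros_like(m);reg[110:200,205:365]=1
r=box(m&reg,.235);print("roof",r,cv2.boxPoints(r))
# door top
reg=np.zeros_like(m);reg[190:340,150:245]=1
md=m&reg; n,l,s,_=cv2.connectedComponentsWithStats(md.astype(np.uint8));i=1+np.argmax(s[1:,4])
r=box(l==i,.232);print("doortop",r,cv2.boxPoints(r))
# opener
hsv=cv2.cvtColor(c["color"],cv2.COLOR_RGB2HSV)
sub=np.zeros_like(m);sub[222:298,355:395]=1
wood=(hsv[...,1]>90)&sub
print("wood px",wood.sum()); r=box(wood,.014);print("handle",r,cv2.boxPoints(r))
bg=np.median(c["color"][225:295,395:410].reshape(-1,3),0)
dif=(np.abs(c["color"].astype(int)-bg).sum(2)>45)&sub
v,u=np.nonzero(dif);print("op",bg,u.min(),u.max(),v.min(),v.max());r=box(dif,.008);print(r,cv2.boxPoints(r))
for nm,b in dict(garlic=(180,212,410,440),candle=(222,244,272,296),spoon=(240,300,275,300)).items():
    S=np.zeros_like(m);S[b[0]:b[1],b[2]:b[3]]=1;mm=S&((np.abs(c["color"].astype(int)-bg).sum(2)>45))
    r=box(mm,.01);print(nm,np.round(r[0],3),np.round(r[1],3))
big=cv2.resize(c["color"][215:300,260:400],None,fx=5,fy=5,interpolation=2)
cv2.imwrite("pics/op.png",big[:,:,::-1])
E
```

```text
roof ((0.6931495070457458, 0.029411673545837402), (0.1527794450521469, 0.27937522530555725), 0.388681024312973) [[ 0.615814    0.16857786]
 [ 0.61770916 -0.11079092]
 [ 0.77048504 -0.10975452]
 [ 0.76858985  0.16961427]]
doortop ((0.49376678466796875, 0.21340209245681763), (0.0155503423884511, 0.27601295709609985), 67.41456604003906) [[0.3633582  0.25922608]
 [0.6182031  0.15322037]
 [0.62417537 0.1675781 ]
 [0.36933047 0.27358383]]
wood px 276
handle ((0.47354215383529663, -0.1672428548336029), (0.08153575658798218, 0.0192749984562397), 8.022363662719727) [[ 0.43182823 -0.16338922]
 [ 0.43451825 -0.18247558]
 [ 0.51525605 -0.17109649]
 [ 0.5125661  -0.15201013]]
op [168. 159. 141.] 362 387 229 290
((0.5051272511482239, -0.16320177912712097), (0.15187115967273712, 0.04165629670023918), 9.371292114257812) [[ 0.4268136  -0.15501632]
 [ 0.4335966  -0.19611667]
 [ 0.5834409  -0.17138724]
 [ 0.5766579  -0.13028689]]
garlic [ 0.654 -0.298] [0.06  0.059]
candle [0.58  0.061] [0.042 0.042]
spoon [0.536 0.052] [0.062 0.021]
```

View pics/op.png

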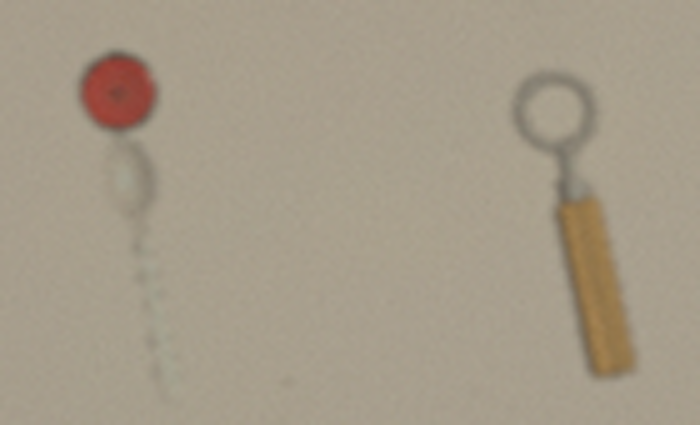

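The crop shows the loop centre at top-image (371,237) and the handle end at (382,290). The measured handle-to-loop distance is 87 mm, as it should be, with a yaw of 8.6°.

```bash
cat >> h.py <<'E'
from scipy.spatial.transform import Rotation as Ro
def Rt(p,psi):
    p,s=np.radians([p,psi]);z=np.array([np.sin(p)*np.cos(s),np.sin(p)*np.sin(s),-np.cos(p)]);y=np.array([-np.sin(s),np.cos(s),0])
    return np.c_[np.cross(y,z),y,z]
def go(pos,p,psi,frm=None):
    from workcell import get_obs
    o=get_obs();R0=Ro.from_quat(o["ee_rot"]).as_matrix() if frm is None else frm[1]
    x0=o["position"] if frm is None else frm[0]
    d=R0.T@(np.array(pos)-x0);w=Ro.from_matrix(R0.T@Rt(p,psi)).as_rotvec()
    print("delta",np.round(d,4).tolist(),"turn",np.round(w,3).tolist(),"rows",np.linalg.norm(d)/.0625,np.linalg.norm(w)/.187)
E
python3 - <<'E'
from h import *
from workcell import *
print(np.round(camera("wrist")["tool_from_camera"],3),tip_reach)
go((.28,.25,.33),0,0); go((.30,-.02,.22),50,0,((.28,.25,.33),Rt(0,0)))
E
```

```text
[[-0.    -0.95  -0.312  0.08 ]
 [ 1.    -0.     0.     0.   ]
 [-0.    -0.312  0.95  -0.131]
 [ 0.     0.     0.     1.   ]] 0.011
delta [-0.1885, -0.3002, -0.088] turn [-0.001, -0.0, -0.316] rows 5.844170227232888 1.688727451002477
delta [-0.02, -0.27, 0.11] turn [0.0, -0.873, 0.0] rows 4.675724542784787 4.666655753995533
```

Request:
{"fn": "move_arm", "kwargs": {
  "plan": [
    {"delta_pos": [-0.19,-0.3,-0.09],"turn": [0,0,-0.316],"fingers": 0},
    {"delta_pos": [-0.19,-0.3,-0.09],"turn": [0,0,-0.316],"fingers": 0},
    {"delta_pos": [-0.19,-0.3,-0.09],"turn": [0,0,-0.316],"fingers": 0},
    {"delta_pos": [-0.19,-0.3,-0.09],"turn": [0,0,-0.316],"fingers": 0},
    {"delta_pos": [-0.19,-0.3,-0.09],"turn": [0,0,-0.316],"fingers": 0},
    {"delta_pos": [-0.19,-0.3,-0.09],"turn": [0,0,-0.316],"fingers": 0},
    {"delta_pos": [-0.19,-0.3,-0.09],"turn": [0,0,-0.316],"fingers": 0},
    {"delta_pos": [-0.19,-0.3,-0.09],"turn": [0,0,-0.316],"fingers": 0}
  ]
}}

```text
clock: 1.15
position: [0.2813, 0.2503, 0.3322]
ee_rot: [-0.0, 1.0, 0.0, 0.0]
ft_force: [0.2, 0.6, -0.2]
grip_width: 1.001
grasp_force: 0.0
```

```bash
python3 - <<'E'
from h import *
from workcell import *
o=get_obs();print(np.round(o["joint_pos"],4),np.round(o["position"],4),np.round(o["ee_rot"],4))
go((.32,-.02,.22),50,0)
E
```

```text
[-0.9705 -0.2702  0.0975  1.892   0.0258  1.5183  0.6933] [0.2813 0.2503 0.3322] [-2.e-04  1.e+00  2.e-04  0.e+00]
delta [-0.0386, -0.2703, 0.1121] turn [0.001, -0.873, 0.0] rows 4.722999695376188 4.666634979140448
```

Request:
{"fn": "move_arm", "kwargs": {
  "plan": [
    {"delta_pos": [-0.04,-0.27,0.11],"turn": [0,-0.873,0],"fingers": 0},
    {"delta_pos": [-0.04,-0.27,0.11],"turn": [0,-0.873,0],"fingers": 0},
    {"delta_pos": [-0.04,-0.27,0.11],"turn": [0,-0.873,0],"fingers": 0},
    {"delta_pos": [-0.04,-0.27,0.11],"turn": [0,-0.873,0],"fingers": 0},
    {"delta_pos": [-0.04,-0.27,0.11],"turn": [0,-0.873,0],"fingers": 0},
    {"delta_pos": [-0.04,-0.27,0.11],"turn": [0,-0.873,0],"fingers": 0},
    {"delta_pos": [-0.04,-0.27,0.11],"turn": [0,-0.873,0],"fingers": 0}
  ]
}}

```text
clock: 2.02
position: [0.3509, 0.1215, 0.1982]
ee_rot: [-0.012, 0.967, -0.063, 0.245]
ft_force: [0.2, -0.0, 0.3]
grip_width: 0.999
grasp_force: 0.0
```

```bash
python3 - <<'E'
from h import *
from workcell import *
o=get_obs();print(np.round(o["joint_pos"],4),np.round(o["position"],4),np.round(o["ee_rot"],4))
c=camera("wrist");T=np.eye(4);T[:3,:3]=Ro.from_quat(o["ee_rot"]).as_matrix();T[:3,3]=o["position"]
C=np.linalg.inv(T@c["tool_from_camera"]);c["R"]=C[:3,:3];c["t"]=C[:3,3];c.pop("tool_from_camera");np.savez("w1.npz",**c)
cv2.imwrite("pics/w1.png",c["color"][:,:,::-1])
E
```

```text
[-0.3309 -0.4976 -0.4079  2.3925  0.2796  0.928   0.7356] [0.3509 0.1215 0.1982] [-0.0116  0.9675 -0.0631  0.2447]
```

View pics/w1.png

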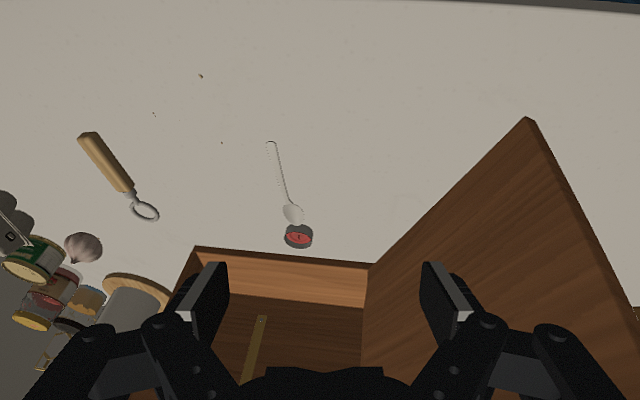

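The picture is inverted (down in the image means far and up). It shows the brass plate from (262,316) to (248,380), so the hook itself is behind the gripper. The arm has run into the j2 and j4 limits here. I'll fit the kinematics from the recorded joint and pose pairs so I can plan reach.

```bash
cat > kin.py <<'E'
import numpy as np
from itertools import product
from scipy.optimize import least_squares
from scipy.spatial.transform import Rotation as Ro
D=[([-1.278,.333,-.065,1.461,.022,1.35,-.088],(.194,.594,.2415),(.157,.988,-.001,0)),
([-0.9705,-0.2702,0.0975,1.892,0.0258,1.5183,0.6933],(0.2813,0.2503,0.3322),(0,1,0,0)),
([-0.3309,-0.4976,-0.4079,2.3925,0.2796,0.928,0.7356],(0.3509,0.1215,0.1982),(-0.0116,0.9675,-0.0631,0.2447))]
def fk(q,L,sg,off):
    R=Ro.identity();p=np.zeros(3);k=0
    tr=[(0,0,L[0]),(L[1],0,0),(0,0,L[2]),(L[3],0,0),(0,0,L[4]),(L[5],0,0),(0,0,L[6])]
    for i in range(7):
        R=R*Ro.from_euler("z" if i%2==0 else "y",sg[i]*q[i]); p=p+R.apply(tr[i])
    return p,R*Ro.from_euler("z",off)
if __name__=="__main__":
    best=[]
    for s in product((1,-1),repeat=4):
        sg=[s[0],1,s[1],1,s[2],1,s[3]]
        for off in (0,np.pi/2,np.pi,-np.pi/2):
            e=sum(( fk(q,[0]*7,sg,off)[1].inv()*Ro.from_quat(r)).magnitude() for q,_,r in D)
            best.append((e,sg,off))
    best.sort(key=lambda t:t[0])
    for e,sg,off in best[:3]:
        f=lambda L:np.concatenate([fk(q,L,sg,off)[0]-p for q,p,_ in D])
        r=least_squares(f,[.3,0,.4,0,.4,0,.2]);print(e,sg,off,np.round(r.x,4),np.abs(r.fun).max())
E
python3 kin.py
```

```text
0.0013583277304245562 [-1, 1, -1, 1, -1, 1, -1] 1.5707963267948966 [ 0.3706 -0.0016  0.4792  0.0564  0.5124  0.0152  0.415 ] 0.04442176834718101
0.6547817081076212 [-1, 1, -1, 1, 1, 1, -1] 1.5707963267948966 [ 0.0858  0.0853  0.2871  0.0799  0.4256 -0.0181 -0.0567] 0.09430364124898422
0.8869416387372213 [1, 1, 1, 1, 1, 1, 1] -1.5707963267948966 [ 0.8544  0.0924 -0.8237 -0.3697  0.27    0.6675  0.1006] 0.34126264284291685
```

```bash
cat > fit.py <<'E'
from kin import *
sg=[-1,1,-1,1,-1,1,-1]
def fk2(q,L):
    R=Ro.identity();p=np.zeros(3)
    tr=[(L[1],0,L[0]),(0,L[7],0),(0,0,L[2]),(L[3],L[8],0),(0,0,L[4]),(L[5],L[9],0),(0,0,L[6])]
    for i in range(7):
        R=R*Ro.from_euler("z" if i%2==0 else "y",sg[i]*q[i]); p=p+R.apply(tr[i])
    return p,R*Ro.from_euler("z",np.pi/2)
def fit(D):
    out=[]
    for y in product((-1,1),repeat=2):
        p0=np.array([.317,.081,.4,0,.4,0,.3,.19*y[0],-.17*y[0],.136*y[1]])
        f=lambda L:np.concatenate([(fk2(q,L)[0]-p) for q,p,_ in D]+[.003*(L-p0)])
        r=least_squares(f,p0);out.append((np.abs(r.fun[:3*len(D)]).max(),r.x))
    return sorted(out,key=lambda t:t[0])
lo=np.array([-2.6,-.5,-1.47,.16,-1.27,.06,-2.6]);hi=np.array([2.6,2.12,1.34,2.42,4.41,2.06,2.6])
def ik(pos,R,L,q0):
    f=lambda q:np.r_[(fk2(q,L)[0]-pos)*5,(fk2(q,L)[1].inv()*Ro.from_matrix(R)).as_rotvec(),.002*(q-q0)]
    r=least_squares(f,np.clip(q0,lo+.02,hi-.02),bounds=(lo+.01,hi-.01));return r.x,np.linalg.norm(r.fun[:3])/5,np.linalg.norm(r.fun[3:6])
E
python3 - <<'E'
from fit import *
for e,x in fit(D): print(e,np.round(x,4))
E
```

```text
9.98780570438118e-06 [ 0.2432  0.0023  0.4558 -0.0734  0.4735 -0.002   0.4029 -0.1309  0.1594
 -0.0727]
1.1617372886851829e-05 [ 0.2685  0.001   0.4413  0.0722  0.505   0.0036  0.2579  0.0884 -0.2066
  0.0709]
1.4950001870794871e-05 [ 0.2643  0.0014  0.4436  0.0494  0.5002  0.0031  0.2803  0.0541 -0.1486
  0.0477]
1.697942749440129e-05 [ 0.2474  0.0019  0.4536 -0.0506  0.4782 -0.0015  0.3805 -0.0966  0.1014
 -0.0495]
```

```bash
python3 - <<'E'
from h import *
go((.44,-.06,.17),62,0)
E
```

```text
delta [-0.0562, -0.1716, 0.0872] turn [-0.105, -0.586, 0.08] rows 3.208396901593269 3.2135060356581993
```

Request:
{"fn": "move_arm", "kwargs": {
  "plan": [
    {"delta_pos": [-0.056,-0.172,0.087],"turn": [-0.105,-0.586,0.08],"fingers": 0},
    {"delta_pos": [-0.056,-0.172,0.087],"turn": [-0.105,-0.586,0.08],"fingers": 0},
    {"delta_pos": [-0.056,-0.172,0.087],"turn": [-0.105,-0.586,0.08],"fingers": 0},
    {"delta_pos": [-0.056,-0.172,0.087],"turn": [-0.105,-0.586,0.08],"fingers": 0},
    {"delta_pos": [-0.056,-0.172,0.087],"turn": [-0.105,-0.586,0.08],"fingers": 0},
    {"delta_pos": [-0.056,-0.172,0.087],"turn": [-0.105,-0.586,0.08],"fingers": 0}
  ]
}}

```text
clock: 2.82
position: [0.4847, 0.0395, 0.2066]
ee_rot: [-0.017, 0.931, 0.013, 0.365]
ft_force: [0.3, 1.2, -0.0]
grip_width: 0.999
grasp_force: 0.0
```

```bash
cat >> h.py <<'E'
def wcam(n):
    from workcell import get_obs,camera
    o=get_obs();print(np.round(o["joint_pos"],4).tolist(),np.round(o["position"],4).tolist(),np.round(o["ee_rot"],4).tolist())
    c=camera("wrist");T=np.eye(4);T[:3,:3]=Ro.from_quat(o["ee_rot"]).as_matrix();T[:3,3]=o["position"]
    C=np.linalg.inv(T@c["tool_from_camera"]);c["R"]=C[:3,:3];c["t"]=C[:3,3];np.savez(n+".npz",**c)
    cv2.imwrite(f"pics/{n}.png",c["color"][:,:,::-1]);return c
E
python3 - <<'E'
from h import *
wcam("w2")
from fit import *
D.append(([float(x) for x in __import__("workcell").get_obs()["joint_pos"]],__import__("workcell").get_obs()["position"],0))
for e,x in fit(D): print(e,np.round(x,4))
E
```

```text
[0.6996, -0.4975, -0.7694, 2.4147, -0.7476, 0.4164, 2.0557] [0.4847, 0.0395, 0.2066] [-0.0174, 0.9306, 0.0133, 0.3653]
5.7143967834072384e-05 [ 2.566e-01  1.000e-03  4.488e-01 -1.300e-03  4.890e-01  0.000e+00
  3.321e-01 -2.250e-02 -2.310e-02 -2.000e-04]
5.756449962490695e-05 [ 2.566e-01  1.000e-03  4.488e-01 -1.300e-03  4.890e-01  0.000e+00
  3.321e-01 -2.250e-02 -2.300e-02 -2.000e-04]
6.149177934433592e-05 [ 2.566e-01  9.000e-04  4.488e-01 -1.200e-03  4.891e-01  0.000e+00
  3.320e-01 -2.230e-02 -2.320e-02 -2.000e-04]
6.273278507165636e-05 [ 2.567e-01  9.000e-04  4.488e-01 -1.200e-03  4.891e-01  0.000e+00
  3.320e-01 -2.230e-02 -2.320e-02 -2.000e-04]
```

View pics/w2.png

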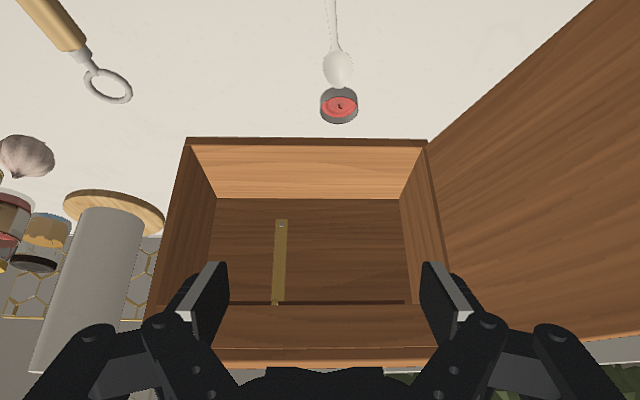

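The picture shows the plate's lower end at (282,221), rising to about (275,303) where the lintel hides it. The opening's floor corners are at (187,138) and (427,140). The kinematic fit is now exact to 0.06 mm, so reach can be planned.

```bash
cat > kinL.py <<'E'
from fit import *
L=np.array([.2566,.001,.4488,-.0013,.489,0,.3321,-.0225,-.023,-.0002])
E
python3 - <<'E'
from h import *
from kinL import *
c=dict(np.load("w2.npz"));P=cloud(c);Q=P[205:295,295:395].reshape(-1,3)
A=np.c_[Q[:,1:],np.ones(len(Q))];k=np.linalg.lstsq(A,Q[:,0],rcond=None)[0];print("back wall x=a*y+b*z+c",np.round(k,4),"z rng",Q[:,2].min(),Q[:,2].max())
Fl=P[158:185,230:390].reshape(-1,3);print("floor z",np.percentile(Fl[:,2],[5,50,95]))
for (u,v) in [(205,230),(400,200),(190,200),(435,230),(430,210),(300,330),(350,330)]: print((u,v),np.round(P[v,u],3))
for nm,uv,z in [("front floor edge L,R",[(187,138),(427,140)],.014),("inner back floor",[(217,198),(400,199)],.014)]: print(nm,np.round(onplane(c,uv,z),4).tolist())
hsv=cv2.cvtColor(c["color"],cv2.COLOR_RGB2HSV);S=hsv[200:300,240:320]
print("wood",hsv[250,340],"plate",hsv[250,280])
for v in (225,235,250,265,280,295):
    row=hsv[v,240:330];m=np.nonzero((row[:,0]>16)&(row[:,2]>row[:,2].mean()+10))[0]+240
    if len(m): 
        uv=[(m.min()-.5,v),(m.max()+.5,v)];d=rays(c,uv)@c["R"];o=-c["R"].T@c["t"]
        x=k[2]+.0 ;t=(x-.003-o[0])/d[:,0];q=o+d*t[:,None];print(v,m.min(),m.max(),np.round(q,4).tolist())
for p in (30,40,50,60,70,80,90):
    for q0 in ([.3,.8,-.2,1.2,0,.5,0],[.0,.8,-.0,1.2,3.1,.5,-1.5],[.0,.8,-.0,1.2,3.1,.5,1.5],[.5,.8,-.8,1.2,1.5,.5,0],[-.5,.8,.8,1.2,-1.,.5,0]):
        q,e,r=ik(np.array([.69,.0,.09]),Rt(p,0),L,np.array(q0))
        if e<.001 and r<.01: print(p,np.round(q,2))
E
```

```text
back wall x=a*y+b*z+c [ 0.0302 -0.1656  0.7707] z rng 0.02365650672138544 0.2483704696675894
floor z [0.01296925 0.01370404 0.01444972]
(205, 230) [ 0.734 -0.1    0.076]
(400, 200) [0.748 0.161 0.022]
(190, 200) [ 0.67  -0.101  0.067]
(435, 230) [0.644 0.161 0.114]
(430, 210) [0.647 0.16  0.09 ]
(300, 330) [0.64  0.026 0.209]
(350, 330) [0.64  0.069 0.209]
front floor edge L,R [[0.6272, -0.101, 0.014], [0.624, 0.1626, 0.014]]
inner back floor [[0.7618, -0.0999, 0.014], [0.7597, 0.1651, 0.014]]
wood [ 13 141  96] plate [ 20 138 116]
225 276 287 [[0.7677, -0.0143, 0.0531], [0.7677, 0.0025, 0.053]]
235 275 286 [[0.7677, -0.0148, 0.0682], [0.7677, 0.0017, 0.0681]]
250 275 285 [[0.7677, -0.0136, 0.0901], [0.7677, 0.0012, 0.09]]
265 273 284 [[0.7677, -0.015, 0.111], [0.7677, 0.0007, 0.1109]]
280 272 284 [[0.7677, -0.0152, 0.131], [0.7677, 0.0016, 0.131]]
295 271 283 [[0.7677, -0.0153, 0.1502], [0.7677, 0.0011, 0.1502]]
30 [ 0.35  0.36 -0.5   1.91  0.52  0.43  1.07]
30 [ 0.98  0.87 -1.42  1.88  1.36  0.91  0.62]
30 [ 0.83  0.59 -1.11  1.89  1.06  0.65  0.72]
30 [ 0.88  0.66 -1.2   1.88  1.1
[... 724 characters left out ...]
 0.89  0.8  -1.06  2.27  2.86  0.92 -0.75]
70 [-0.04  0.46 -0.08  2.31  2.98  0.86 -1.47]
70 [ 1.18  1.46 -1.45  2.26  2.82  1.05  0.  ]
70 [ 1.    0.96 -1.19  2.27  2.84  0.95 -0.55]
70 [-0.05  0.46 -0.07  2.32  2.98  0.86 -1.48]
80 [ 0.48  0.71 -0.61  2.3   3.07  1.18 -1.17]
80 [-0.03  0.61 -0.1   2.32  3.02  1.19 -1.49]
80 [ 1.22  1.68 -1.38  2.27  3.19  1.06  0.01]
80 [ 0.9   1.01 -1.03  2.28  3.13  1.15 -0.74]
80 [-0.33  0.62  0.2   2.34  2.99  1.19 -1.66]
90 [ 0.19  0.8  -0.3   2.27  3.12  1.48 -1.36]
90 [-0.02  0.77 -0.11  2.28  3.05  1.49 -1.49]
90 [ 1.22  1.74 -1.25  2.24  3.55  1.07 -0.16]
90 [ 0.73  1.03 -0.81  2.25  3.33  1.39 -0.92]
90 [-0.62  0.89  0.48  2.31  2.85  1.46 -1.92]
```

```bash
python3 - <<'E'
from h import *
c=dict(np.load("w2.npz"));P=cloud(c)
for v in list(range(130,206,5))+list(range(210,345,8)): print(v,np.round(np.median(P[v,335:345],0),4),c["color"][v,340])
c=dict(np.load("top.npz"));P=cloud(c)
print("top")
for v in range(114,214,4): print(v,np.round(np.median(P[v,283:292],0),4),np.median(c["color"][v,283:292],0))
E
```

```text
130 [ 0.6276  0.066  -0.0007] [222 216 204]
135 [ 6.358e-01  6.660e-02 -4.000e-04] [224 217 206]
140 [0.6383 0.0666 0.005 ] [94 66 43]
145 [0.6392 0.0664 0.0114] [88 59 39]
150 [0.6453 0.0669 0.0138] [186 135  90]
155 [0.655  0.0654 0.0138] [183 132  87]
160 [0.6649 0.0685 0.0138] [180 131  87]
165 [0.6755 0.0694 0.0138] [189 137  92]
170 [0.686  0.0703 0.0141] [189 139  94]
175 [0.6979 0.0712 0.0138] [188 138  91]
180 [0.71   0.0722 0.0138] [197 145  98]
185 [0.7224 0.0732 0.014 ] [198 147  98]
190 [0.7368 0.073  0.0134] [190 139  93]
195 [0.7505 0.0756 0.0135] [187 136  91]
200 [0.7595 0.0763 0.0167] [95 68 45]
205 [0.7594 0.0759 0.0249] [100  68  44]
210 [0.76   0.0757 0.0326] [95 66 42]
218 [0.7598 0.0753 0.0453] [97 70 47]
226 [0.7594 0.0748 0.0578] [96 66 42]
234 [0.7592 0.0744 0.0698] [95 64 42]
242 [0.7599 0.074  0.0812] [98 68 45]
250 [0.7599 0.0736 0.0926] [96 66 43]
258 [0.7597 0.0731 0.1038] [100  70  47]
266 [0.7599 0.0729 0.1146] [93 64 40]
274 [0.7595 0.0724 0.1254] [94 65 43]
282 [0.7599 0.0721 0.1357] [96 66 44]
290 [0.7597 0.0718 0.1459] [91 63 42]
298 [0.7595 0.071
[... 635 characters left out ...]
.]
150 [0.7105 0.0262 0.2348] [130.  83.  41.]
154 [0.7021 0.0266 0.2344] [138.  88.  45.]
158 [0.6934 0.0267 0.2354] [130.  83.  42.]
162 [0.6852 0.0269 0.2346] [138.  88.  44.]
166 [0.6768 0.0272 0.235 ] [126.  82.  43.]
170 [0.6685 0.0272 0.2347] [135.  87.  44.]
174 [0.6604 0.0277 0.2343] [142.  91.  46.]
178 [0.6521 0.0278 0.235 ] [125.  81.  42.]
182 [0.6439 0.0281 0.2345] [140.  90.  47.]
186 [0.6393 0.0294 0.2224] [68. 48. 33.]
190 [0.6398 0.0322 0.1924] [96. 64. 38.]
194 [0.6786 0.0482 0.0124] [143.  92.  49.]
198 [0.6675 0.0484 0.0138] [129.  84.  46.]
202 [0.6573 0.0491 0.0139] [132.  87.  46.]
206 [0.6473 0.0492 0.013 ] [132.  87.  46.]
210 [0.6383 0.05   0.007 ] [118. 102.  87.]
```

```bash
python3 - <<'E'
from h import *
go((.446,-.171,.16),0,8.6)
E
```

```text
delta [0.0657, -0.2072, -0.0005] turn [-0.029, 0.751, -0.107] rows 3.4773798804996945 4.061619385635637
```

Request:
{"fn": "move_arm", "kwargs": {
  "plan": [
    {"delta_pos": [0.066,-0.207,0],"turn": [-0.029,0.751,-0.107],"fingers": 0.3},
    {"delta_pos": [0.066,-0.207,0],"turn": [-0.029,0.751,-0.107],"fingers": 0.3},
    {"delta_pos": [0.066,-0.207,0],"turn": [-0.029,0.751,-0.107],"fingers": 0.3},
    {"delta_pos": [0.066,-0.207,0],"turn": [-0.029,0.751,-0.107],"fingers": 0.3},
    {"delta_pos": [0.066,-0.207,0],"turn": [-0.029,0.751,-0.107],"fingers": 0.3},
    {"delta_pos": [0.066,-0.207,0],"turn": [-0.029,0.751,-0.107],"fingers": 0.3},
    {"delta_pos": [0.066,-0.207,0],"turn": [-0.029,0.751,-0.107],"fingers": 0.3},
    {"delta_pos": [0.066,-0.207,0],"turn": [-0.029,0.751,-0.107],"fingers": 0.3}
  ]
}}

```text
clock: 3.88
position: [0.4442, -0.1693, 0.1609]
ee_rot: [-0.074, 0.997, -0.002, -0.0]
ft_force: [-0.8, 0.5, -0.4]
grip_width: 0.701
grasp_force: 0.0
```

```bash
python3 - <<'E'
from h import *
wcam("w3")
c=dict(np.load("w3.npz"));hsv=cv2.cvtColor(c["color"],cv2.COLOR_RGB2HSV)
m=((hsv[...,1]>80)&(hsv[...,0]>10)&(hsv[...,0]<30)&(hsv[...,2]>100)).astype(np.uint8)
n,l,s,ce=cv2.connectedComponentsWithStats(m)
P=cloud(c)
for i in range(1,n):
    if s[i,4]>300:
        q=onplane(c,ce[i:i+1],.016)[0]; v,u=np.nonzero(l==i);r=cv2.minAreaRect(np.float32(onplane(c,np.c_[u,v],.014)[:,:2]))
        print(s[i],np.round(q,4),np.round(r[0],4),np.round(r[1],4),r[2],np.median(P[v,u,2]))
go((.446,-.171,.016),0,8.6)
E
```

```text
[1.0066, 0.1342, -0.7803, 1.9146, 0.1091, 1.1332, 1.9031] [0.4442, -0.1693, 0.1609] [-0.0738, 0.9973, -0.0022, -0.0005]
[622   0  18  53 550] [0.2822 0.0509 0.016 ] [0.2806 0.0496] [0.0392 0.0145] 22.126991271972656 -0.9132233285400854
[ 310  173   23   88 1916] [ 0.4717 -0.1685  0.016 ] [ 0.4746 -0.1681] [0.0833 0.0195] 8.072726249694824 0.01566014394684886
[445 379  40  21 538] [0.6524 0.0144 0.016 ] [0.6517 0.0202] [0.0295 0.0465] 6.7620978355407715 0.013835003260002466
[  3 381  51  19 719] [ 0.7371 -0.4723  0.016 ] [ 0.7395 -0.4774] [0.0279 0.0725] 13.306768417358398 0.05486841575355331
delta [-0.0018, -0.0011, 0.1448] turn [-0.004, -0.001, -0.003] rows 2.317457350713827 0.026713255262437948
```

View pics/w3.png

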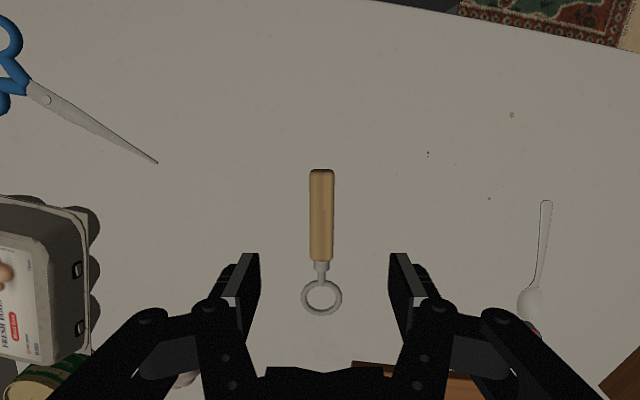

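The handle is centred at (321,215) between the open fingers and aligned with them. The loop is at (321,297).

Request:
{"fn": "move_arm", "kwargs": {
  "plan": [
    {"delta_pos": [-0.002,-0.002,0.06],"turn": [0,0,0],"fingers": 0.4},
    {"delta_pos": [-0.002,-0.002,0.11],"turn": [0,0,0],"fingers": 0.4},
    {"delta_pos": [-0.002,-0.002,0.135],"turn": [0,0,0],"fingers": 0.4},
    {"delta_pos": [-0.002,-0.002,0.145],"turn": [0,0,0],"fingers": 0.4},
    {"delta_pos": [-0.002,-0.002,0.145],"turn": [0,0,0],"fingers": 0.4},
    {"delta_pos": [-0.002,-0.002,0.145],"turn": [0,0,0],"fingers": 0.9},
    {"delta_pos": [-0.002,-0.002,0.145],"turn": [0,0,0],"fingers": 0.9},
    {"delta_pos": [-0.002,-0.002,0.145],"turn": [0,0,0],"fingers": 0.9},
    {"delta_pos": [-0.002,-0.002,0.145],"turn": [0,0,0],"fingers": 0.9},
    {"delta_pos": [-0.002,-0.002,0.145],"turn": [0,0,0],"fingers": 0.9}
  ],
  "force": 40
}}

```text
clock: 5.18
position: [0.4472, -0.1721, 0.0163]
ee_rot: [-0.073, 0.997, -0.002, -0.0]
ft_force: [-1.8, 0.1, 7.4]
grip_width: 0.245
grasp_force: 39.3
```

```bash
python3 - <<'E'
from h import *
from kinL import *
from workcell import *
o=get_obs();q=o["joint_pos"].copy();print(np.round(q,3),o["position"])
# waypoints and min-norm DLS simulation
def sim(q,way):
    for pos,p,psi in way:
        for _ in range(60):
            pp,R=fk2(q,L);e=np.r_[np.array(pos)-pp,(Ro.from_matrix(Rt(p,psi))*R.inv()).as_rotvec()]
            s=min(1,.02/(np.linalg.norm(e[:3])+1e-9),.06/(np.linalg.norm(e[3:])+1e-9));e=e*s
            J=np.zeros((6,7))
            for i in range(7):
                d=q.copy();d[i]+=1e-5;p2,R2=fk2(d,L);J[:,i]=np.r_[(p2-pp)/1e-5,(R2*R.inv()).as_rotvec()/1e-5]
            free=np.ones(7,bool)
            for _k in range(3):
                Jf=J*free;dq=Jf.T@np.linalg.solve(Jf@Jf.T+1e-5*np.eye(6),e);bad=((q+dq<lo)|(q+dq>hi))&free
                if not bad.any(): break
                free&=~bad
            q=np.clip(q+np.clip(dq,-.2,.2),lo,hi)
        pp,R=fk2(q,L);print(pos,p,"err",np.round(np.linalg.norm(np.array(pos)-pp),4),round((Ro.from_matrix(Rt(p,psi))*R.inv()).magnitude(),3),np.round(q,2))
    return q
hy=-.0055
sim(q,[((.45,-.17,.15),0,8.6),((.50,-.10,.12),20,0),((.56,hy,.08),45,0),((.614,hy,.08),45,0),((.637,hy,.101),45,0),((.643,hy,.075),45,0),((.655,hy,.06),60,0)])
E
```

```text
[ 0.912  0.374 -0.715  2.026  0.327  0.855  1.73 ] [ 0.44719798 -0.17207868  0.0163472 ]
(0.45, -0.17, 0.15) 0 err 0.0 0.0 [ 1.01  0.17 -0.79  1.91  0.13  1.11  1.88]
(0.5, -0.1, 0.12) 20 err 0.0 0.0 [ 1.01  0.03 -0.86  2.15 -0.05  0.63  1.76]
(0.56, -0.0055, 0.08) 45 err 0.0692 0.044 [ 0.9  -0.07 -0.93  2.31 -0.24  0.13  1.76]
(0.614, -0.0055, 0.08) 45 err 0.0 0.0 [ 0.72  0.27 -0.86  2.27  2.04  0.26 -0.42]
(0.637, -0.0055, 0.101) 45 err 0.0 0.0 [ 0.62  0.24 -0.76  2.22  1.82  0.21 -0.22]
(0.643, -0.0055, 0.075) 45 err 0.0 0.0 [ 0.65  0.34 -0.8   2.21  2.    0.28 -0.36]
(0.655, -0.0055, 0.06) 60 err 0.0 0.0 [ 0.87  0.66 -1.02  2.3   2.68  0.73 -0.75]
```

```bash
cat > sim.py <<'E'
from h import *
from kinL import *
from workcell import *
def sim(q,way):
    for pos,p,psi in way:
        mx=0
        for n in range(80):
            pp,R=fk2(q,L);e=np.r_[np.array(pos)-pp,(Ro.from_matrix(Rt(p,psi))*R.inv()).as_rotvec()]
            if np.abs(e).max()<1e-4: break
            s=min(1,.02/(np.linalg.norm(e[:3])+1e-9),.06/(np.linalg.norm(e[3:])+1e-9));e=e*s
            J=np.zeros((6,7))
            for i in range(7):
                d=q.copy();d[i]+=1e-5;p2,R2=fk2(d,L);J[:,i]=np.r_[(p2-pp)/1e-5,(R2*R.inv()).as_rotvec()/1e-5]
            free=np.ones(7,bool)
            for _k in range(4):
                Jf=J*free;dq=Jf.T@np.linalg.solve(Jf@Jf.T+1e-5*np.eye(6),e);bad=((q+dq<lo)|(q+dq>hi))&free
                if not bad.any(): break
                free&=~bad
            mx=max(mx,np.abs(dq).max());q=np.clip(q+dq*min(1,.08/np.abs(dq).max()),lo,hi)
        pp,R=fk2(q,L);print(pos,p,n,"err",np.round(np.linalg.norm(np.array(pos)-pp),4),round((Ro.from_matrix(Rt(p,psi))*R.inv()).magnitude(),3),"dq",round(mx,2),np.round(q,2))
    return q
E
python3 - <<'E'
from sim import *
q0=get_obs()["joint_pos"].copy();hy=-.0055
end=[((.62,hy,.065),40,0),((.637,hy,.101),45,0),((.643,hy,.075),45,0),((.655,hy,.06),60,0)]
print("A");sim(q0,[((.45,-.17,.12),0,8.6),((.50,-.08,.12),25,0),((.56,-.03,.09),35,0),((.575,hy,.065),40,0)]+end)
print("B");sim(q0,[((.45,-.17,.12),0,8.6),((.55,-.06,.12),25,0),((.58,hy,.075),38,0)]+end)
print("C");sim(q0,[((.45,-.17,.15),0,8.6),((.60,-.15,.20),30,0),((.60,-.15,.20),45,0),((.575,hy,.065),40,0)]+end)
E
```

```text
A
(0.45, -0.17, 0.12) 0 6 err 0.0 0.0 dq 0.04 [ 0.99  0.21 -0.78  1.94  0.17  1.05  1.85]
(0.5, -0.08, 0.12) 25 9 err 0.0 0.0 dq 0.07 [ 1.01 -0.05 -0.88  2.23 -0.18  0.52  1.83]
(0.56, -0.03, 0.09) 35 10 err 0.0 0.0 dq 0.26 [ 0.74  0.1  -0.79  2.27  0.44  0.2   1.14]
(0.575, -0.0055, 0.065) 40 18 err 0.0 0.0 dq 1.11 [ 0.33  0.15 -0.46  2.33  1.75  0.13 -0.22]
(0.62, -0.0055, 0.065) 40 3 err 0.0 0.0 dq 0.08 [ 0.28  0.23 -0.4   2.23  1.59  0.14 -0.04]
(0.637, -0.0055, 0.101) 45 5 err 0.0 0.0 dq 0.16 [ 0.37  0.2  -0.49  2.23  1.9   0.15 -0.35]
(0.643, -0.0055, 0.075) 45 4 err 0.0 0.0 dq 0.22 [ 0.46  0.29 -0.59  2.22  2.11  0.22 -0.52]
(0.655, -0.0055, 0.06) 60 10 err 0.0 0.0 dq 0.31 [ 0.72  0.55 -0.86  2.31  2.74  0.69 -0.92]
B
(0.45, -0.17, 0.12) 0 6 err 0.0 0.0 dq 0.04 [ 0.99  0.21 -0.78  1.94  0.17  1.05  1.85]
(0.55, -0.06, 0.12) 25 9 err 0.0 0.0 dq 0.08 [ 0.89  0.1  -0.87  2.13  0.11  0.52  1.52]
(0.58, -0.0055, 0.075) 38 14 err 0.0 0.0 dq 0.39 [ 0.31  0.13 -0.43  2.29  1.05  0.13  0.46]
(0.62, -0.0055, 0.065) 40 8 err 0.0 0.0 dq 0.27 [ 0.19  0.22 -0.3   2.23  1.6   0.12 -0.07]
(0.
[... 305 characters left out ...]
 0.0 0.0 dq 0.04 [ 1.01  0.17 -0.79  1.91  0.13  1.11  1.88]
(0.6, -0.15, 0.2) 30 10 err 0.0 0.0 dq 0.07 [ 1.04  0.11 -0.83  1.96 -0.06  0.6   1.84]
(0.6, -0.15, 0.2) 45 10 err 0.0 0.0 dq 0.21 [ 1.2   0.01 -0.91  2.15 -0.75  0.3   2.51]
(0.575, -0.0055, 0.065) 40 66 err 0.0 0.0 dq 2.19 [-0.02  0.12 -0.1   2.35  1.87  0.09 -0.38]
(0.62, -0.0055, 0.065) 40 4 err 0.0 0.0 dq 0.08 [-0.12  0.2   0.02  2.25  1.7   0.06 -0.2 ]
(0.637, -0.0055, 0.101) 45 5 err 0.0 0.0 dq 0.24 [ 0.12  0.17 -0.23  2.24  2.04  0.11 -0.52]
(0.643, -0.0055, 0.075) 45 4 err 0.0 0.0 dq 0.24 [ 0.25  0.25 -0.37  2.23  2.25  0.18 -0.7 ]
(0.655, -0.0055, 0.06) 60 9 err 0.0 0.0 dq 0.29 [ 0.54  0.47 -0.67  2.32  2.8   0.67 -1.09]
```

```bash
python3 - <<'E'
from h import *
go((.45,-.17,.12),0,8.6); go((.53,-.10,.13),20,3);go((.55,-.06,.12),25,0)
E
```

```text
delta [-0.003, 0.0013, -0.1037] turn [-0.003, -0.001, -0.003] rows 1.659383956447148 0.023629252524108
delta [-0.0924, 0.0588, -0.1139] turn [0.013, -0.349, 0.094] rows 2.528226280263053 1.9369727885237311
delta [-0.118, 0.0955, -0.104] turn [0.029, -0.436, 0.145] rows 2.9447733090954693 2.463297770391217
```

Request:
{"fn": "move_arm", "kwargs": {
  "plan": [
    {"delta_pos": [0,0,-0.06],"turn": [0,0,0],"fingers": 0.9},
    {"delta_pos": [-0.003,0,-0.1],"turn": [0,0,0],"fingers": 0.9},
    {"delta_pos": [-0.05,0.03,-0.115],"turn": [0.006,-0.17,0.047],"fingers": 0.9},
    {"delta_pos": [-0.092,0.059,-0.114],"turn": [0.013,-0.349,0.094],"fingers": 0.9},
    {"delta_pos": [-0.118,0.095,-0.104],"turn": [0.029,-0.436,0.145],"fingers": 0.9},
    {"delta_pos": [-0.118,0.095,-0.104],"turn": [0.029,-0.436,0.145],"fingers": 0.9},
    {"delta_pos": [-0.118,0.095,-0.104],"turn": [0.029,-0.436,0.145],"fingers": 0.9},
    {"delta_pos": [-0.118,0.095,-0.104],"turn": [0.029,-0.436,0.145],"fingers": 0.9}
  ]
}}

```text
clock: 6.18
position: [0.5499, -0.0611, 0.1194]
ee_rot: [0.0, 0.976, 0.0, 0.216]
ft_force: [-0.8, -0.7, -1.2]
grip_width: 0.238
grasp_force: 58.0
```

```bash
python3 - <<'E'
from sim import *
o=get_obs();q0=o["joint_pos"].copy();hy=-.0055;print(np.round(q0,3),o["position"])
sim(q0,[((.58,hy,.075),38,0),((.62,hy,.065),40,0),((.637,hy,.101),45,0)])
go((.565,-.03,.097),31,0);go((.58,hy,.075),38,0)
E
```

```text
[ 0.903  0.098 -0.878  2.124  0.113  0.521  1.528] [ 0.54991282 -0.06110295  0.11941007]
(0.58, -0.0055, 0.075) 38 15 err 0.0 0.0 dq 0.39 [ 0.31  0.13 -0.43  2.29  1.06  0.13  0.46]
(0.62, -0.0055, 0.065) 40 8 err 0.0 0.0 dq 0.27 [ 0.19  0.22 -0.3   2.23  1.6   0.12 -0.07]
(0.637, -0.0055, 0.101) 45 5 err 0.0 0.0 dq 0.19 [ 0.3   0.19 -0.42  2.23  1.93  0.14 -0.39]
delta [-0.0042, 0.0311, 0.0267] turn [0.001, -0.106, -0.001] rows 0.6591588077025285 0.5646989808310652
delta [-0.0085, 0.0556, 0.053] turn [0.0, -0.228, -0.001] rows 1.2361676047219077 1.2180198147834203
```

Request:
{"fn": "move_arm", "kwargs": {
  "plan": [
    {"delta_pos": [-0.002,0.016,0.014],"turn": [0,-0.055,0],"fingers": 0.9},
    {"delta_pos": [-0.004,0.031,0.027],"turn": [0,-0.106,0],"fingers": 0.9},
    {"delta_pos": [-0.006,0.043,0.04],"turn": [0,-0.166,0],"fingers": 0.9},
    {"delta_pos": [-0.0085,0.0555,0.053],"turn": [0,-0.228,0],"fingers": 0.9},
    {"delta_pos": [-0.0085,0.0555,0.053],"turn": [0,-0.228,0],"fingers": 0.9},
    {"delta_pos": [-0.0085,0.0555,0.053],"turn": [0,-0.228,0],"fingers": 0.9},
    {"delta_pos": [-0.0085,0.0555,0.053],"turn": [0,-0.228,0],"fingers": 0.9},
    {"delta_pos": [-0.0085,0.0555,0.053],"turn": [0,-0.228,0],"fingers": 0.9}
  ]
}}

```text
clock: 7.18
position: [0.5798, -0.0057, 0.0748]
ee_rot: [0.001, 0.946, 0.0, 0.326]
ft_force: [0.6, -0.9, -0.6]
grip_width: 0.24
grasp_force: 58.1
```

```bash
python3 - <<'E'
from sim import *
c=wcam("w4");o=get_obs();q0=o["joint_pos"].copy();hy=-.0055
sim(q0,[((.62,hy,.065),40,0),((.62,hy,.095),45,0),((.637,hy,.101),45,0)])
# where predicted ring centre appears
R=Ro.from_quat(o["ee_rot"]).as_matrix();r=o["position"]+R@np.array([-.115,0,-.008]);print("ring pred",r)
E
```

```text
[0.3426, 0.1377, -0.4596, 2.289, 1.065, 0.1345, 0.4562] [0.5798, -0.0057, 0.0748] [0.0008, 0.9455, 0.0003, 0.3255]
(0.62, -0.0055, 0.065) 40 8 err 0.0 0.0 dq 0.27 [ 0.22  0.23 -0.34  2.23  1.59  0.13 -0.06]
(0.62, -0.0055, 0.095) 45 7 err 0.0 0.0 dq 0.36 [ 0.39  0.18 -0.51  2.27  2.04  0.16 -0.49]
(0.637, -0.0055, 0.101) 45 3 err 0.0 0.0 dq 0.11 [ 0.33  0.19 -0.44  2.23  1.92  0.15 -0.37]
ring pred [ 0.66542763 -0.00585018  0.15178798]
```

View pics/w4.png

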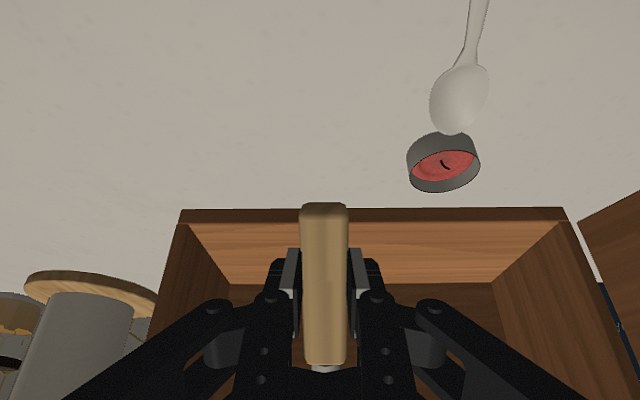

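```bash
python3 - <<'E'
from sim import *
c=dict(np.load("w4.npz"));T=c["tool_from_camera"]
hsv=cv2.cvtColor(c["color"],cv2.COLOR_RGB2HSV);reg=c["color"][:,270:380].astype(int)
m=np.zeros((400,640),np.uint8);m[190:372,292:358]=((hsv[190:372,292:358,2]>60)&(hsv[190:372,292:358,1]>60)&(c["range_z"][190:372,292:358]<.24))
n,l,s,ce=cv2.connectedComponentsWithStats(m);i=1+np.argmax(s[1:,4]);print(s[i],c["cx"],c["cy"])
def tool(uv,z):
    d=rays(c,uv)@T[:3,:3].T;o=T[:3,3];return o+d*((z-o[2])/d[:,2])[:,None]
for v in (205,215,225,240,260,280,300,320,340,355):
    u=np.nonzero(l[v]==i)[0]
    if len(u): print(v,u.min(),u.max(),np.round(tool([(u.min()-.5,v),(u.max()+.5,v)],0),4).tolist(),np.round(c["range_z"][v,324],3), np.round((rays(c,[(324,v)])*c["range_z"][v,324]@T[:3,:3].T+T[:3,3])[0],4))
E
```

```text
[ 292  204   66  162 7439] 323.97043788854586 198.4267558549779
205 305 345 [[0.034, -0.0077, 0.0], [0.0339, 0.0093, 0.0]] 0.148 [0.0309 0.0004 0.0086]
215 298 357 [[0.0295, -0.0107, 0.0], [0.0295, 0.0144, 0.0]] 0.142 [0.0288 0.0004 0.002 ]
225 292 357 [[0.025, -0.0134, 0.0], [0.025, 0.0146, 0.0]] 0.144 [0.0242 0.0004 0.0018]
240 299 347 [[0.018, -0.0106, 0.0], [0.018, 0.0105, 0.0]] 0.146 [0.0173 0.0004 0.0014]
260 302 346 [[0.0083, -0.0095, 0.0], [0.0083, 0.0103, 0.0]] 0.15 [0.007  0.0004 0.0024]
280 302 346 [[-0.0018, -0.0097, 0.0], [-0.0018, 0.0105, 0.0]] 0.152 [-0.0029  0.0004  0.0018]
300 302 346 [[-0.0124, -0.01, 0.0], [-0.0124, 0.0107, 0.0]] 0.156 [-0.0136  0.0004  0.0018]
320 303 346 [[-0.0235, -0.0098, 0.0], [-0.0235, 0.011, 0.0]] 0.16 [-0.0255  0.0004  0.0026]
340 304 346 [[-0.0352, -0.0096, 0.0], [-0.0352, 0.0112, 0.0]] 0.165 [-0.0381  0.0004  0.0034]
355 305 346 [[-0.0444, -0.0093, 0.0], [-0.0444, 0.0114, 0.0]] 0.166 [-0.0464  0.0004  0.0021]
```

The picture shows the handle between the pads, with its end at (324,207) and the ferrule at about (324,365). It sits about 15 mm further through the grip than planned. I'll check the loop in the scene view.

```bash
python3 - <<'E'
from h import *
from workcell import *
out=[]
for n in ("scene","top"):
    c=camera(n);np.savez(n+"2.npz",**c)
    K=np.array([[c["fx"],0,c["cx"]],[0,c["fy"],c["cy"]],[0,0,1.]])
    p=cv2.projectPoints(np.array([[.66,-.005,.13]]),cv2.Rodrigues(c["R"])[0],c["t"],K,np.array([c["k1"],0,0,0]))[0].ravel();print(n,p)
    u,v=np.int32(p);a=c["color"][v-50:v+50,u-66:u+66];print(u-66,v-50);out.append(cv2.resize(a,None,fx=4,fy=4,interpolation=2)[:, :])
im=np.vstack([out[0][:300],out[1][:300]]) if 0 else np.hstack([cv2.resize(x,(400,300)) for x in out])
cv2.imwrite("pics/st2.png",im[:,:,::-1])
E
```

```text
scene [295.71866722 200.85434795]
229 150
top [306.14926261 187.59474556]
240 137
```

View pics/st2.png

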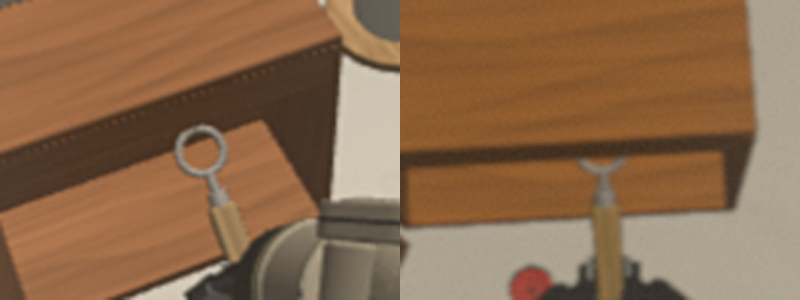

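Left is the scene view, with the loop centre at crop (201,150), which is scene pixel (295.3,199.5). Right is the top view, where the loop is partly under the lintel.

```bash
python3 - <<'E'
from sim import *
c=dict(np.load("scene2.npz"))
d=rays(c,[(295.3,199.5)])@c["R"];o=-c["R"].T@c["t"]
for y in (-.009,-.0055,-.002): print(o+d[0]*(y-o[1])/d[0,1])
P=cloud(c);a=c["color"].astype(int)
# grey ring pixels: low saturation
hsv=cv2.cvtColor(c["color"],cv2.COLOR_RGB2HSV)
m=(hsv[188:213,283:308,1]<75)&(hsv[188:213,283:308,2]>80);v,u=np.nonzero(m);Q=P[v+188,u+283];ok=(Q[:,0]>.6)&(Q[:,0]<.7)&(abs(Q[:,1])<.04);Q=Q[ok];print(len(Q),Q.min(0),Q.max(0),Q.mean(0),np.median(Q,0))
w=get_obs();R=Ro.from_quat(w["ee_rot"]).as_matrix();print("in tool",np.round((Q-w["position"])@R,4).min(0),np.round((Q-w["position"])@R,4).max(0))
q0=w["joint_pos"].copy();hy=-.0065
E
```

```text
[ 0.67368953 -0.009       0.117322  ]
[ 0.66365856 -0.0055      0.13063835]
[ 0.65362758 -0.002       0.1439547 ]
114 [ 0.63798244 -0.02321734  0.11142157] [0.67813763 0.01494733 0.14462175] [ 0.66036794 -0.00373204  0.12919067] [ 0.66005638 -0.00381714  0.12848453]
in tool [-0.1192 -0.0176  0.0021] [-0.0695  0.0206  0.0105]
```

```bash
python3 - <<'E'
from sim import *
q0=get_obs()["joint_pos"].copy();y=-.007
sim(q0,[((.605,y,.075),42,0),((.61,y,.10),45,0),((.612,y,.126),45,0),((.636,y,.126),45,0),((.642,y,.096),45,0),((.66,y,.07),60,0)])
for w in [((.605,y,.075),42,0),((.61,y,.10),45,0),((.612,y,.126),45,0),((.636,y,.126),45,0),((.642,y,.096),45,0)]: go(*w)
E
```

```text
(0.605, -0.007, 0.075) 42 11 err 0.0 0.0 dq 0.63 [ 0.32  0.18 -0.43  2.28  1.89  0.14 -0.35]
(0.61, -0.007, 0.1) 45 3 err 0.0 0.0 dq 0.11 [ 0.39  0.14 -0.5   2.29  2.02  0.14 -0.49]
(0.612, -0.007, 0.126) 45 7 err 0.0 0.0 dq 0.31 [ 0.25  0.08 -0.35  2.28  1.5   0.09  0.02]
(0.636, -0.007, 0.126) 45 2 err 0.0 0.0 dq 0.05 [ 0.24  0.13 -0.35  2.22  1.45  0.11  0.08]
(0.642, -0.007, 0.096) 45 8 err 0.0 0.0 dq 0.46 [ 0.35  0.22 -0.46  2.22  1.97  0.16 -0.41]
(0.66, -0.007, 0.07) 60 11 err 0.0001 0.0 dq 0.52 [ 0.69  0.51 -0.83  2.3   2.74  0.66 -0.95]
delta [-0.0204, -0.0015, 0.0153] turn [0.0, -0.07, -0.002] rows 0.4076877851108573 0.3751201043434976
delta [-0.0397, -0.0015, -0.0014] turn [0.0, -0.122, -0.002] rows 0.6356768013272294 0.6550804872576144
delta [-0.0573, -0.0014, -0.0206] turn [0.0, -0.122, -0.002] rows 0.9740408763738054 0.6550804872576144
delta [-0.0762, -0.0014, -0.0059] turn [0.0, -0.122, -0.002] rows 1.222582542161906 0.6550804872576144
delta [-0.0624, -0.0014, 0.0215] turn [0.0, -0.122, -0.002] rows 1.05672394476261 0.6550804872576144
```

Request:
{"fn": "move_arm", "kwargs": {
  "plan": [
    {"delta_pos": [-0.01,-0.0015,0.008],"turn": [0,-0.035,0],"fingers": 0.9},
    {"delta_pos": [-0.0204,-0.0015,0.0153],"turn": [0,-0.07,0],"fingers": 0.9},
    {"delta_pos": [-0.0204,-0.0015,0.0153],"turn": [0,-0.07,0],"fingers": 0.9},
    {"delta_pos": [-0.03,-0.0015,0.007],"turn": [0,-0.096,0],"fingers": 0.9},
    {"delta_pos": [-0.04,-0.0015,-0.0014],"turn": [0,-0.122,0],"fingers": 0.9},
    {"delta_pos": [-0.04,-0.0015,-0.0014],"turn": [0,-0.122,0],"fingers": 0.9},
    {"delta_pos": [-0.049,-0.0015,-0.011],"turn": [0,-0.122,0],"fingers": 0.9},
    {"delta_pos": [-0.0573,-0.0015,-0.0206],"turn": [0,-0.122,0],"fingers": 0.9},
    {"delta_pos": [-0.0573,-0.0015,-0.0206],"turn": [0,-0.122,0],"fingers": 0.9},
    {"delta_pos": [-0.0573,-0.0015,-0.0206],"turn": [0,-0.122,0],"fingers": 0.9},
    {"delta_pos": [-0.0573,-0.0015,-0.0206],"turn": [0,-0.122,0],"fingers": 0.9}
  ]
}}

```text
clock: 8.7
position: [0.6117, -0.0062, 0.1252]
ee_rot: [0.0, 0.924, 0.001, 0.382]
ft_force: [-0.1, 0.2, -0.9]
grip_width: 0.241
grasp_force: 58.1
```

```bash
python3 - <<'E'
from sim import *
q0=get_obs()["joint_pos"].copy();y=-.007;print(np.round(q0,3))
sim(q0,[((.636,y,.126),45,0),((.642,y,.096),45,0),((.66,y,.07),60,0)])
for w in [((.612,y,.126),45,0),((.636,y,.126),45,0),((.642,y,.096),45,0)]: go(*w)
E
```

```text
[ 0.248  0.079 -0.356  2.276  1.487  0.094  0.027]
(0.636, -0.007, 0.126) 45 2 err 0.0 0.0 dq 0.04 [ 0.24  0.13 -0.35  2.22  1.45  0.11  0.08]
(0.642, -0.007, 0.096) 45 8 err 0.0 0.0 dq 0.46 [ 0.35  0.22 -0.46  2.22  1.97  0.16 -0.41]
(0.66, -0.007, 0.07) 60 11 err 0.0001 0.0 dq 0.52 [ 0.69  0.51 -0.83  2.3   2.74  0.66 -0.95]
delta [-0.0008, -0.0008, -0.0003] turn [0.001, -0.002, -0.001] rows 0.018745011717956905 0.011300259931392873
delta [-0.0178, -0.0008, 0.0166] turn [0.001, -0.002, -0.001] rows 0.38953803615369925 0.011300259931392873
delta [-0.0009, -0.0008, 0.0421] turn [0.001, -0.002, -0.001] rows 0.673546665844255 0.011300259931392873
```

Now I'll cross over the tip, keeping it slow and watching the force.

Request:
{"fn": "move_arm", "kwargs": {
  "plan": [
    {"delta_pos": [-0.005,-0.0008,0.004],"turn": [0,0,0],"fingers": 0.9},
    {"delta_pos": [-0.009,-0.0008,0.008],"turn": [0,0,0],"fingers": 0.9},
    {"delta_pos": [-0.0135,-0.0008,0.0125],"turn": [0,0,0],"fingers": 0.9},
    {"delta_pos": [-0.018,-0.0008,0.0166],"turn": [0,0,0],"fingers": 0.9},
    {"delta_pos": [-0.018,-0.0008,0.0166],"turn": [0,0,0],"fingers": 0.9}
  ]
}}

```text
clock: 9.32
position: [0.6368, -0.0068, 0.1267]
ee_rot: [0.0, 0.924, 0.001, 0.382]
ft_force: [0.4, -0.6, 0.0]
grip_width: 0.236
grasp_force: 58.1
```

```bash
python3 - <<'E'
from sim import *
o=get_obs();y=-.007;print(o["position"],o["ft_force"])
go((.639,y,.110),45,0);go((.642,y,.096),45,0)
c=wcam("w5")
from workcell import camera
out=[]
for n,(u,v) in (("scene",(290,175)),("top",(306,195))):
    c=camera(n);np.savez(n+"3.npz",**c);out.append(cv2.resize(c["color"][v-50:v+50,u-66:u+66],(400,300),interpolation=2))
cv2.imwrite("pics/st3.png",np.vstack([np.hstack(out),cv2.resize(cv2.imread("pics/w5.png")[190:,100:540,::-1],(800,290))])[:,:,::-1])
E
```

```text
[ 0.6367939  -0.0068451   0.12669502] [ 0.39794223 -0.64779579  0.02199714]
delta [0.0102, -0.0002, 0.0134] turn [0.001, -0.001, -0.001] rows 0.2694537446292381 0.009861802113154131
delta [0.018, -0.0002, 0.0254] turn [0.001, -0.001, -0.001] rows 0.49814033076932945 0.009861802113154131
[0.2458, 0.1295, -0.3516, 2.2185, 1.411, 0.1041, 0.1183] [0.6368, -0.0068, 0.1267] [0.0001, 0.924, 0.0008, 0.3824]
```

View pics/st3.png

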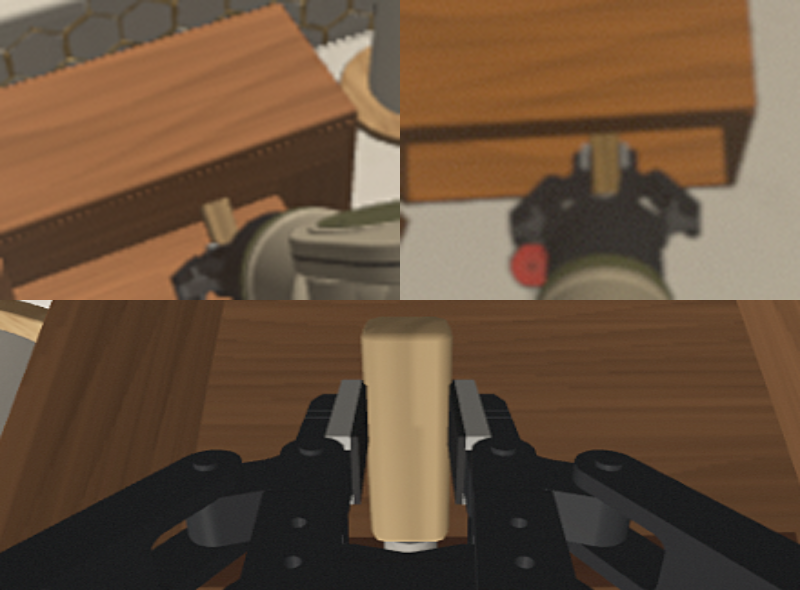

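Bottom: the handle is still square between the pads. The two upper crops show the loop out of sight behind the lintel. There was no contact force while crossing, so I'll lower now.

Request:
{"fn": "move_arm", "kwargs": {
  "plan": [
    {"delta_pos": [0.005,0,0.007],"turn": [0,0,0],"fingers": 0.9},
    {"delta_pos": [0.01,0,0.0134],"turn": [0,0,0],"fingers": 0.9},
    {"delta_pos": [0.0125,0,0.017],"turn": [0,0,0],"fingers": 0.9},
    {"delta_pos": [0.0155,0,0.0215],"turn": [0,0,0],"fingers": 0.9},
    {"delta_pos": [0.0155,0,0.0215],"turn": [0,0,0],"fingers": 0.9},
    {"delta_pos": [0.0155,0,0.0215],"turn": [0,0,0],"fingers": 0.9}
  ]
}}

```text
clock: 10.22
position: [0.6405, -0.007, 0.1007]
ee_rot: [0.0, 0.924, 0.001, 0.382]
ft_force: [-0.4, 0.4, -0.6]
grip_width: 0.235
grasp_force: 58.1
```

Request:
{"fn": "move_arm", "kwargs": {
  "plan": [
    {"delta_pos": [0.0014,0,0.0014],"turn": [0,0,0],"fingers": 0.9},
    {"delta_pos": [0.0028,0,0.0028],"turn": [0,0,0],"fingers": 0.9},
    {"delta_pos": [0.0042,0,0.0042],"turn": [0,0,0],"fingers": 0.9},
    {"delta_pos": [0.0042,0,0.0042],"turn": [0,0,0],"fingers": 0.9}
  ]
}}

```text
clock: 10.72
position: [0.6415, -0.0069, 0.0956]
ee_rot: [-0.0, 0.924, 0.001, 0.383]
ft_force: [3.1, -0.0, 4.0]
grip_width: 0.236
grasp_force: 58.2
```

```bash
python3 - <<'E'
from sim import *
o=get_obs();q=o["joint_pos"].copy()
R0=Ro.from_quat(o["ee_rot"]).as_matrix();t=np.array([-.116,.0015,.009]);top=o["position"]+R0@t+[0,0,.002];print(top)
way=[]
for p in (45,48,51,54,57,60,63,66,69):
    pos=top-Rt(p,0)@t;way.append((pos,p,0));go(pos,p,0)
sim(q,way)
E
```

```text
[ 0.72979175 -0.0054031   0.17332416]
delta [-0.0014, -0.0, -0.0015] turn [0.001, 0.001, -0.0] rows 0.03362917360202689 0.008657466279098578
delta [-0.0011, -0.0, 0.0045] turn [0.001, -0.051, -0.0] rows 0.07476351156673408 0.27411664660375235
delta [-0.0011, -0.0, 0.0106] turn [0.001, -0.104, -0.0] rows 0.1710136332659669 0.5540795690030811
delta [-0.0014, -0.0, 0.0167] turn [0.001, -0.156, -0.0] rows 0.26839210485598125 0.8340669339038622
delta [-0.0021, -0.0001, 0.0228] turn [0.001, -0.208, -0.0] rows 0.3658391442693852 1.114060312665411
delta [-0.003, -0.0001, 0.0288] turn [0.001, -0.261, -0.0] rows 0.46312863764117534 1.394056081664279
delta [-0.0043, -0.0001, 0.0347] turn [0.001, -0.313, -0.001] rows 0.5601453676250304 1.6740530415414596
delta [-0.0059, -0.0001, 0.0406] turn [0.001, -0.365, -0.001] rows 0.6568030664047098 1.9540506803582482
delta [-0.0077, -0.0001, 0.0464] turn [0.001, -0.418, -0.001] rows 0.7530259171371888 2.2340487428216784
[ 0.6414034  -0.0069031   0.09766374] 45 2 err 0.0 0.0 dq 0.03 [ 0.32  0.21 -0.44  2.22  1.96  0.15 -0.41]
[ 0.64548429 -0.0069031   0.09314154] 48 5 err 0.0 0.0 dq 0.46 [ 0.49  0.26 -0.62  2.24  2.28  0.24 -0.68]
[ 0.64979627 -0.0069031   0.08883911] 51 4 err 0.0 0.0 dq 0.22 [ 0.59  0.31 -0.72  2.26  2.45  0.34 -0.81]
[ 0.6543275  -0.0069031   0.08476826] 54 3 err 0.0 0.0 dq 0.14 [ 0.63  0.37 -0.77  2.27  2.57  0.44 -0.89]
[ 0.65906558 -0.0069031   0.08094013] 57 2 err 0.0001 0.0 dq 0.1 [ 0.66  0.43 -0.8   2.28  2.66  0.53 -0.94]
[ 0.66399752 -0.0069031   0.07736522] 60 2 err 0.0 0.0 dq 0.1 [ 0.67  0.48 -0.81  2.29  2.73  0.63 -0.97]
[ 0.66910979 -0.0069031   0.07405332] 63 2 err 0.0 0.0 dq 0.1 [ 0.67  0.54 -0.81  2.3   2.8   0.73 -0.99]
[ 0.67438839 -0.0069031   0.07101352] 66 2 err 0.0 0.0 dq 0.09 [ 0.67  0.6  -0.8   2.3   2.87  0.82 -1.01]
[ 0.67981884 -0.0069031   0.06825414] 69 2 err 0.0 0.0 dq 0.09 [ 0.67  0.66 -0.79  2.29  2.93  0.91 -1.02]
```

Request:
{"fn": "move_arm", "kwargs": {
  "plan": [
    {"delta_pos": [-0.0014,0,-0.0015],"turn": [0,0,0],"fingers": 0.9},
    {"delta_pos": [-0.0011,0,0.0045],"turn": [0,-0.051,0],"fingers": 0.9},
    {"delta_pos": [-0.0011,0,0.0045],"turn": [0,-0.051,0],"fingers": 0.9},
    {"delta_pos": [-0.0011,0,0.0106],"turn": [0,-0.104,0],"fingers": 0.9},
    {"delta_pos": [-0.0011,0,0.0106],"turn": [0,-0.104,0],"fingers": 0.9},
    {"delta_pos": [-0.0014,0,0.0167],"turn": [0,-0.156,0],"fingers": 0.9},
    {"delta_pos": [-0.0021,0,0.0228],"turn": [0,-0.208,0],"fingers": 0.9},
    {"delta_pos": [-0.003,0,0.0288],"turn": [0,-0.261,0],"fingers": 0.9},
    {"delta_pos": [-0.0043,0,0.0347],"turn": [0,-0.313,0],"fingers": 0.9},
    {"delta_pos": [-0.0059,0,0.0406],"turn": [0,-0.365,0],"fingers": 0.9},
    {"delta_pos": [-0.0059,0,0.0406],"turn": [0,-0.365,0],"fingers": 0.9},
    {"delta_pos": [-0.0059,0,0.0406],"turn": [0,-0.365,0],"fingers": 0.9}
  ]
}}

```text
clock: 12.22
position: [0.6734, -0.0074, 0.0695]
ee_rot: [0.0, 0.84, -0.0, 0.542]
ft_force: [0.6, -1.0, 2.6]
grip_width: 0.238
grasp_force: 58.2
```

The upward contact shows the loop resting on the hook. Releasing.

Request:
{"fn": "move_arm", "kwargs": {
  "plan": [
    {"delta_pos": [0,0,0],"turn": [0,0,0],"fingers": 0.7},
    {"delta_pos": [0,0,0],"turn": [0,0,0],"fingers": 0.6},
    {"delta_pos": [0,0,0],"turn": [0,0,0],"fingers": 0.5},
    {"delta_pos": [0,0,0],"turn": [0,0,0],"fingers": 0.4},
    {"delta_pos": [0,0,0],"turn": [0,0,0],"fingers": 0.4},
    {"delta_pos": [0,0,0],"turn": [0,0,0],"fingers": 0.4},
    {"delta_pos": [0,0,0],"turn": [0,0,0],"fingers": 0.4},
    {"delta_pos": [0,0,0],"turn": [0,0,0],"fingers": 0.4}
  ]
}}

```text
clock: 13.22
position: [0.6734, -0.0068, 0.07]
ee_rot: [0.0, 0.839, 0.001, 0.544]
ft_force: [-1.0, -0.3, 0.6]
grip_width: 0.6
grasp_force: 0.0
```

```bash
python3 - <<'E'
from sim import *
c=wcam("w6");o=get_obs();q=o["joint_pos"].copy();y=-.007
way=[((.655,y,.085),54,0),((.642,y,.09),45,0),((.605,y,.075),42,0),((.575,y,.08),36,0),((.54,-.05,.13),22,0),((.42,-.05,.25),0,0)]
sim(q,way)
for w in way: go(*w)
E
```

```text
[0.6619, 0.5971, -0.7889, 2.2967, 2.8774, 0.811, -1.0211] [0.6734, -0.0068, 0.07] [0.0001, 0.8393, 0.0007, 0.5437]
(0.655, -0.007, 0.085) 54 6 err 0.0 0.0 dq 0.11 [ 0.62  0.37 -0.76  2.27  2.57  0.43 -0.9 ]
(0.642, -0.007, 0.09) 45 8 err 0.0 0.0 dq 0.21 [ 0.34  0.23 -0.45  2.22  2.05  0.16 -0.49]
(0.605, -0.007, 0.075) 42 3 err 0.0 0.0 dq 0.07 [ 0.27  0.18 -0.38  2.28  1.91  0.13 -0.38]
(0.575, -0.007, 0.08) 36 16 err 0.0 0.0 dq 0.89 [ 0.49  0.13 -0.6   2.27  0.76  0.18  0.77]
(0.54, -0.05, 0.13) 22 11 err 0.0001 0.0 dq 0.51 [ 0.88  0.07 -0.87  2.1   0.09  0.61  1.52]
(0.42, -0.05, 0.25) 0 10 err 0.0 0.0 dq 0.09 [ 0.93 -0.12 -0.84  1.9  -0.09  1.32  1.69]
delta [-0.0062, -0.0001, -0.0229] turn [0.001, 0.207, -0.001] rows 0.38028972457411875 1.1074511866032142
delta [-0.0054, -0.0001, -0.0369] turn [0.001, 0.364, -0.001] rows 0.5960902529138038 1.947437574282312
delta [0.0234, -0.0001, -0.0645] turn [0.001, 0.417, -0.001] rows 1.0976025776498006 2.2274349767877437
delta [0.0311, -0.0001, -0.0939] turn [0.001, 0.521, -0.001] rows 1.5828014882798183 2.787430937794
delta [-0.0003, -0.043, -0.1463] turn [0.001, 0.766, -0.001] rows 2.440512832664169 4.094091030596097
delta [-0.0607, -0.0428, -0.3049] turn [0.001, 1.15, -0.0] rows 5.021345873985903 6.147416951365112
```

View pics/w6.png

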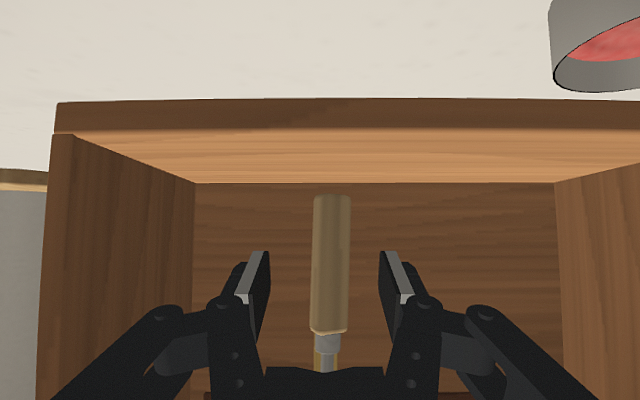

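The picture shows the opener hanging upright in front of the brass plate, with its handle from (331,195) to (328,330) and clear of the open fingers. I'll back out along the reverse path.

Request:
{"fn": "move_arm", "kwargs": {
  "plan": [
    {"delta_pos": [-0.006,0,-0.023],"turn": [0,0.1,0],"fingers": 0.4},
    {"delta_pos": [-0.006,0,-0.023],"turn": [0,0.207,0],"fingers": 0.4},
    {"delta_pos": [-0.0054,0,-0.037],"turn": [0,0.29,0],"fingers": 0.4},
    {"delta_pos": [-0.0054,0,-0.037],"turn": [0,0.364,0],"fingers": 0.4},
    {"delta_pos": [-0.0054,0,-0.037],"turn": [0,0.364,0],"fingers": 0.4},
    {"delta_pos": [0.0234,0,-0.0645],"turn": [0,0.417,0],"fingers": 0.4},
    {"delta_pos": [0.0234,0,-0.0645],"turn": [0,0.417,0],"fingers": 0.4},
    {"delta_pos": [0.031,0,-0.094],"turn": [0,0.521,0],"fingers": 0.4},
    {"delta_pos": [0.031,0,-0.094],"turn": [0,0.521,0],"fingers": 0.4},
    {"delta_pos": [0.031,0,-0.094],"turn": [0,0.521,0],"fingers": 0.4},
    {"delta_pos": [0.031,0,-0.094],"turn": [0,0.521,0],"fingers": 0.4}
  ]
}}

```text
clock: 14.65
position: [0.5773, -0.0091, 0.08]
ee_rot: [0.001, 0.95, -0.002, 0.312]
ft_force: [0.0, 0.2, -1.1]
grip_width: 0.599
grasp_force: 0.0
```

```bash
python3 - <<'E'
from sim import *
o=get_obs();q=o["joint_pos"].copy()
H=np.array([.625,.1675]);r=.16
def c(th,hw,z=.185): return tuple(np.round(np.r_[H+r*np.array([-np.sin(th),-np.cos(th)])+hw*np.array([-np.cos(th),np.sin(th)]),z],4))
pre=[((.54,-.05,.13),22,0),((.45,-.03,.30),0,0),((.46,.12,.36),0,0),((.51,.29,.33),0,0),(c(1.96,.06),0,0)]
print(pre[-1]);print(np.round(o["position"],3),np.round(q,2))
arc=[(c(t,.012),0,0) for t in np.arange(1.96,-.01,-.14)]
sim(q,pre+arc[::2])
for w in pre: go(*w)
E
```

```text
((np.float64(0.4997), np.float64(0.2837), np.float64(0.185)), 0, 0)
[ 0.577 -0.009  0.08 ] [ 0.45  0.13 -0.56  2.27  0.8   0.18  0.73]
(0.54, -0.05, 0.13) 22 12 err 0.0 0.0 dq 0.54 [ 0.85  0.07 -0.85  2.1   0.08  0.61  1.52]
(0.45, -0.03, 0.3) 0 11 err 0.0 0.0 dq 0.09 [ 0.87 -0.06 -0.85  1.76 -0.04  1.42  1.59]
(0.46, 0.12, 0.36) 0 9 err 0.0 0.0 dq 0.06 [ 0.7   0.02 -1.05  1.59  0.01  1.54  1.23]
(0.51, 0.29, 0.33) 0 10 err 0.0 0.0 dq 0.07 [ 0.21  0.4  -1.08  1.38  0.35  1.57  0.73]
(np.float64(0.4997), np.float64(0.2837), np.float64(0.185)) 0 8 err 0.0 0.0 dq 0.04 [ 0.23  0.46 -1.05  1.63  0.41  1.29  0.68]
(np.float64(0.4815), np.float64(0.2393), np.float64(0.185)) 0 4 err 0.0 0.0 dq 0.06 [ 0.37  0.37 -1.09  1.73  0.35  1.26  0.76]
(np.float64(0.4673), np.float64(0.1969), np.float64(0.185)) 0 3 err 0.0 0.0 dq 0.06 [ 0.5   0.29 -1.12  1.8   0.28  1.23  0.87]
(np.float64(0.4653), np.float64(0.1521), np.float64(0.185)) 0 3 err 0.0 0.0 dq 0.05 [ 0.62  0.23 -1.13  1.84  0.22  1.21  0.99]
(np.float64(0.4758), np.float64(0.1086), np.float64(0.185)) 0 3 err 0.0 0.0 dq 0.05 [ 0.7   0.22 -1.
[... 352 characters left out ...]
.0 0.0 dq 0.04 [ 0.69  0.42 -0.99  1.65  0.37  1.28  1.19]
(np.float64(0.613), np.float64(0.0075), np.float64(0.185)) 0 3 err 0.0 0.0 dq 0.05 [ 0.62  0.51 -0.95  1.53  0.43  1.32  1.19]
delta [0.0003, -0.0413, -0.0622] turn [-0.005, 0.251, -0.001] rows 1.194062017652767 1.344258818475662
delta [-0.0281, -0.0222, -0.2525] turn [-0.005, 0.635, -0.002] rows 4.08086606835711 3.397404483166743
delta [-0.0716, 0.1276, -0.2957] turn [-0.005, 0.635, -0.002] rows 5.278207339915502 3.397404483166743
delta [-0.0939, 0.2979, -0.2427] turn [-0.005, 0.635, -0.002] rows 6.329112647494613 3.397404483166743
delta [0.0004, 0.2921, -0.1321] turn [-0.005, 0.635, -0.002] rows 5.1291033521748055 3.397404483166743
```

Request:
{"fn": "move_arm", "kwargs": {
  "plan": [
    {"delta_pos": [0,-0.02,-0.03],"turn": [0,0.125,0],"fingers": 0.4},
    {"delta_pos": [0,-0.041,-0.062],"turn": [0,0.25,0],"fingers": 0.4},
    {"delta_pos": [0,-0.041,-0.062],"turn": [0,0.25,0],"fingers": 0.4},
    {"delta_pos": [-0.028,-0.022,-0.25],"turn": [0,0.635,0],"fingers": 0.8},
    {"delta_pos": [-0.028,-0.022,-0.25],"turn": [0,0.635,0],"fingers": 1},
    {"delta_pos": [-0.028,-0.022,-0.25],"turn": [0,0.635,0],"fingers": 1},
    {"delta_pos": [-0.028,-0.022,-0.25],"turn": [0,0.635,0],"fingers": 1},
    {"delta_pos": [-0.072,0.128,-0.296],"turn": [0,0.635,0],"fingers": 1},
    {"delta_pos": [-0.072,0.128,-0.296],"turn": [0,0.635,0],"fingers": 1},
    {"delta_pos": [-0.072,0.128,-0.296],"turn": [0,0.635,0],"fingers": 1}
  ]
}}

```text
clock: 15.9
position: [0.4599, 0.1228, 0.3619]
ee_rot: [0.002, 1.0, -0.003, 0.002]
ft_force: [0.1, -0.0, 0.0]
grip_width: 0.003
grasp_force: 0.0
```

```bash
python3 - <<'E'
from sim import *
o=get_obs();print(o["position"],np.round(o["joint_pos"],2))
go((.51,.29,.34),0,0);go((.50,.29,.185),0,0)
E
```

```text
[0.45985131 0.12276864 0.36193635] [ 0.71  0.01 -1.06  1.59  0.02  1.54  1.22]
delta [-0.0496, 0.1675, 0.0212] turn [-0.005, 0.004, -0.003] rows 2.8153827071910693 0.03776152042996325
delta [-0.039, 0.1683, 0.1762] turn [-0.005, 0.004, -0.003] rows 3.9479725561056833 0.03776152042996325
```

Request:
{"fn": "move_arm", "kwargs": {
  "plan": [
    {"delta_pos": [-0.05,0.168,0.02],"turn": [-0.005,0.004,-0.003],"fingers": 1},
    {"delta_pos": [-0.05,0.168,0.02],"turn": [-0.005,0.004,-0.003],"fingers": 1},
    {"delta_pos": [-0.05,0.168,0.02],"turn": [-0.005,0.004,-0.003],"fingers": 1},
    {"delta_pos": [-0.05,0.168,0.02],"turn": [-0.005,0.004,-0.003],"fingers": 1},
    {"delta_pos": [-0.04,0.168,0.08],"turn": [-0.005,0.004,-0.003],"fingers": 1},
    {"delta_pos": [-0.04,0.168,0.13],"turn": [-0.005,0.004,-0.003],"fingers": 1},
    {"delta_pos": [-0.04,0.168,0.176],"turn": [-0.005,0.004,-0.003],"fingers": 1},
    {"delta_pos": [-0.04,0.168,0.176],"turn": [-0.005,0.004,-0.003],"fingers": 1}
  ]
}}

```text
clock: 16.9
position: [0.5004, 0.2848, 0.1815]
ee_rot: [0.002, 1.0, -0.001, -0.003]
ft_force: [0.2, -1.1, 0.2]
grip_width: -0.0
grasp_force: 0.0
```

```bash
python3 - <<'E'
from sim import *
o=get_obs();print(o["position"],o["ft_force"])
H=np.array([.625,.1675]);r=.16
for t in (1.96,1.78,1.6,1.4,1.2,1.0,.8,.6,.4,.25,.15,.08):
    th=t;p=np.r_[H+r*np.array([-np.sin(th),-np.cos(th)])+.012*np.array([-np.cos(th),np.sin(th)]),.185];go(p,0,0)
E
```

```text
[0.50040137 0.28480257 0.18149849] [ 0.18219646 -1.05386769  0.19910397]
delta [0.0187, -0.0456, -0.0033] turn [-0.002, -0.006, -0.004] rows 0.790004440634773 0.04019495248294831
delta [0.0292, -0.0724, -0.0032] turn [-0.002, -0.006, -0.004] rows 1.2506867536578916 0.04019495248294831
delta [0.0347, -0.1008, -0.0031] turn [-0.002, -0.006, -0.004] rows 1.7056037896021754 0.04019495248294831
delta [0.0347, -0.1328, -0.003] turn [-0.002, -0.006, -0.004] rows 2.196550965091508 0.04019495248294831
delta [0.0283, -0.1642, -0.003] turn [-0.002, -0.006, -0.004] rows 2.666454639541029 0.04019495248294831
delta [0.0159, -0.1937, -0.003] turn [-0.002, -0.006, -0.004] rows 3.1102114729384676 0.04019495248294831
delta [-0.0022, -0.2202, -0.0031] turn [-0.002, -0.006, -0.004] rows 3.5232009963564983 0.04019495248294831
delta [-0.0252, -0.2425, -0.0032] turn [-0.002, -0.006, -0.004] rows 3.9011989820454174 0.04019495248294831
delta [-0.0521, -0.2598, -0.0033] turn [-0.002, -0.006, -0.004] rows 4.240372327577509 0.04019495248294831
delta [-0.0743, -0.2691, -0.0034] turn [-0.002, -0.006, -0.004] rows 4.467198113388314 0.04019495248294831
delta [-0.0898, -0.2734, -0.0035] turn [-0.002, -0.006, -0.004] rows 4.604567343459593 0.04019495248294831
delta [-0.1008, -0.2755, -0.0036] turn [-0.002, -0.006, -0.004] rows 4.693911220686251 0.04019495248294831
```

Request:
{"fn": "move_arm", "kwargs": {
  "plan": [
    {"delta_pos": [0.019,-0.045,-0.003],"turn": [0,0,0],"fingers": 1},
    {"delta_pos": [0.029,-0.072,-0.003],"turn": [0,0,0],"fingers": 1},
    {"delta_pos": [0.035,-0.101,-0.003],"turn": [0,0,0],"fingers": 1},
    {"delta_pos": [0.035,-0.133,-0.003],"turn": [0,0,0],"fingers": 1},
    {"delta_pos": [0.028,-0.164,-0.003],"turn": [0,0,0],"fingers": 1},
    {"delta_pos": [0.016,-0.194,-0.003],"turn": [0,0,0],"fingers": 1},
    {"delta_pos": [-0.002,-0.22,-0.003],"turn": [0,0,0],"fingers": 1},
    {"delta_pos": [-0.025,-0.242,-0.003],"turn": [0,0,0],"fingers": 1},
    {"delta_pos": [-0.052,-0.26,-0.003],"turn": [0,0,0],"fingers": 1},
    {"delta_pos": [-0.074,-0.269,-0.003],"turn": [0,0,0],"fingers": 1},
    {"delta_pos": [-0.085,-0.272,-0.003],"turn": [0,0,0],"fingers": 1}
  ]
}}

```text
clock: 18.27
position: [0.5872, 0.0143, 0.1866]
ee_rot: [0.002, 1.0, 0.001, -0.001]
ft_force: [0.6, 0.5, -0.1]
grip_width: -0.0
grasp_force: 0.0
```

```bash
cat > door.py <<'E'
from sim import *
from workcell import camera
o=get_obs();print(np.round(o["position"],4),np.round(o["ft_force"],1))
def door():
    # angle of door from its top edge in top depth cloud, outside of cupboard front
    c=camera("top");P=cloud(c);Q=P[(c["range_z"]>0)&(abs(P[...,2]-.232)<.006)&(P[...,0]>.35)&(P[...,0]<.70)&(P[...,1]>-.13)&(P[...,1]<.3)]
    for a in np.arange(-.12,.18,.03):
        s=Q[(Q[:,1]>a)&(Q[:,1]<a+.03)]
        if len(s): print(round(a+.015,3),len(s),round(s[:,0].min(),4))
    cv2.imwrite("pics/door.png",c["color"][:,:,::-1])
door()
E
python3 door.py
```

```text
[0.5872 0.0143 0.1866] [ 0.6  0.5 -0.1]
-0.105 362 0.5935
-0.075 400 0.5949
-0.045 23 0.6792
0.105 44 0.6175
0.135 422 0.6192
0.165 342 0.6229
```

Request:
{"fn": "move_arm", "kwargs": {
  "plan": [
    {"delta_pos": [-0.006,-0.001,0],"turn": [0,0,0],"fingers": 1},
    {"delta_pos": [-0.012,-0.002,0],"turn": [0,0,0],"fingers": 1},
    {"delta_pos": [-0.016,-0.002,0],"turn": [0,0,0],"fingers": 1},
    {"delta_pos": [-0.019,-0.003,0],"turn": [0,0,0],"fingers": 1},
    {"delta_pos": [-0.019,-0.003,0],"turn": [0,0,0],"fingers": 1}
  ]
}}

```text
clock: 18.95
position: [0.6045, 0.0122, 0.186]
ee_rot: [0.001, 1.0, 0.001, -0.001]
ft_force: [1.1, -0.4, -0.2]
grip_width: 0.0
grasp_force: 0.0
```

```bash
python3 door.py
```

```text
[0.6045 0.0122 0.186 ] [ 1.1 -0.4 -0.2]
-0.105 365 0.6159
-0.075 181 0.6395
0.105 233 0.6215
0.135 568 0.6228
0.165 338 0.6234
```

Request:
{"fn": "move_arm", "kwargs": {
  "plan": [
    {"delta_pos": [-0.003,0,0],"turn": [0,0,0],"fingers": 1},
    {"delta_pos": [-0.006,0,0],"turn": [0,0,0],"fingers": 1},
    {"delta_pos": [-0.008,0,0],"turn": [0,0,0],"fingers": 1},
    {"delta_pos": [-0.008,0,0],"turn": [0,0,0],"fingers": 1}
  ]
}}

```text
clock: 19.5
position: [0.6119, 0.0125, 0.1856]
ee_rot: [0.0, 1.0, 0.001, -0.002]
ft_force: [-4.0, 0.2, -0.2]
grip_width: 0.0
grasp_force: 0.0
```

Contact is −4 N against the door's stop. Backing away (−x is tool +x).

Request:
{"fn": "move_arm", "kwargs": {
  "plan": [
    {"delta_pos": [0.03,0,0],"turn": [0,0,0],"fingers": 1},
    {"delta_pos": [0.08,0,0],"turn": [0,0,0],"fingers": 1},
    {"delta_pos": [0.14,0,-0.04],"turn": [0,0,0],"fingers": 1},
    {"delta_pos": [0.2,0,-0.08],"turn": [0,0,0],"fingers": 1},
    {"delta_pos": [0.2,0,-0.08],"turn": [0,0,0],"fingers": 1},
    {"delta_pos": [0.2,0,-0.08],"turn": [0,0,0],"fingers": 1}
  ]
}}

```text
clock: 20.25
position: [0.4125, 0.0122, 0.2682]
ee_rot: [0.001, 1.0, -0.004, 0.001]
ft_force: [1.2, -0.0, 0.1]
grip_width: -0.0
grasp_force: 0.0
```

```bash
python3 door.py
```

```text
[0.4125 0.0122 0.2682] [ 1.2 -0.   0.1]
-0.105 370 0.6264
-0.075 555 0.6255
-0.045 560 0.6257
-0.015 564 0.625
0.015 563 0.6252
0.045 563 0.6248
0.075 562 0.6247
0.105 564 0.6244
0.135 579 0.6246
0.165 338 0.624
```

View pics/door.png

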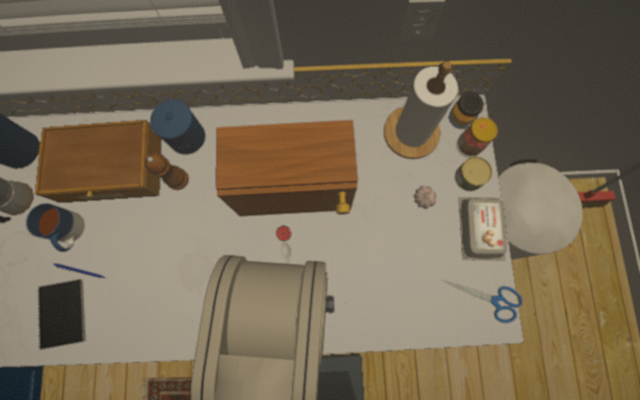

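The picture shows the door flush and shut, with its knob at (343,203). The candle (284,233), the spoon and the garlic (425,196) are where they started, and the arm is clear.

```bash
python3 -c "
from workcell import *
print(hand_in())"
```

```text
the job is handed in; nothing more can be done
None
```

I hung the bottle opener by its loop on the hook (seen hanging upright before the door closed), pushed the door fully shut, left the teaspoon, candle and garlic where they were, and handed the job in at about 20 s; no verdict came back.

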